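Fit an oversize cover into the undercut hatch of a junction box

TASK

Fit the aluminium cover into the open hatch of the grey junction box. The cover is longer than the opening: tip it, feed its low end under the wide yellow lip, lower the other end past the narrow grey lip, then slide the flat cover under the grey lip until it bears on the stop hidden there and push against it for about half a second with roughly 10 N. Leave it released, lying flat on the ledges against the stop; never load the box with more than 30 N or the stop with more than 20 N, and leave the jar, tape and glue bottle where they are.

Things in the scene. Friction and masses are not known exactly. Their poses are not given: they have to be found in the camera images.
- box_frame: Grey junction box, fixed on an 8 mm plywood board, open-topped, 205 x 120 x 61 mm. Origin: centre of its underside; x along its length from the wide yellow lip (-x, end nearer the robot) to the narrow grey lip (+x), z up. Cavity 189 mm long (x -94.5 to +94.5), 104 mm wide (y -52 to +52). Ledge tops at z = 35 mm: 42 mm deep at each end, 8 mm at the sides, hollow between. Side walls rise to z = 61 mm.
- yellow_lip (a point): Middle of the inner lower edge of the wide yellow lip, at x = -60.5, z = 57 mm in the box's frame (same axes). The lip is 4 mm thick (to z = 61) and roofs a groove 22 mm high above the ledge and 34 mm deep, ended by the rigid end wall at x = -94.5. With the cover's end against that wall, its other end passes the grey lip with 5 mm to spare.
- grey_lip (a point): Middle of the inner lower edge of the narrow grey lip, at x = +70.5, z = 57 mm in the box's frame (same axes). 4 mm thick, it roofs a groove 22 mm high and 24 mm deep. In the groove on the ledge, centred in y, is a rigid stop bar 60 mm wide and 15 mm high, set by hand: its face is anywhere 2 to 18 mm from the end wall (x = +76.5 to +92.5). It is not measured: find it by feel.
- cover_plate (a point): Centre of the plate of the loose cover: flat aluminium plate 160 x 100 x 6 mm, about 0.25 kg, edges rigid; x along the 160 mm length, z up out of the face that carries the grip (3 mm from the point to either face). Both ends are alike. It starts flat on the plywood board, whose top is 8 mm above the table.
- cover_grip (a point): Middle of the cover's black upright pull block, which stands on the plate's centre: 14 mm thick along the cover's x, 50 mm wide along its y, 38 mm tall. The point is 23 mm above the centre of the plate: 20 mm above its upper face and 18 mm below the top of the block. Same axes as the cover.
- jar: White jar, 52 mm across, 58 mm tall, a bystander; origin at the centre of its underside.
- tape: Roll of masking tape lying flat, 105 mm across, 25 mm high, a bystander; origin at the centre of its underside.
- glue: Upright white glue bottle with red tip, 45 mm across, 131 mm tall, a bystander; origin at the centre of its underside.

How it is judged:
By the outcome, as a careful person would: the job done as asked, in the order asked, and still so for the second after the job is handed in, with the robot touching nothing.
It also fails if it takes over 59 s, if anything falls off the work surface, if the arm or the gripper's body presses on something with over 40 N, if the wrist force passes 120 N, or if a joint passes its speed limit or range.

ROBOT

A 6-joint arm with a two-finger parallel gripper is mounted at the origin on a cart in front of the work surface, level with it; the furniture and walls round the work are solid. World frame = base frame: x ahead of the robot, y to its left, z up, the work surface at z = 0. Lengths are in m, angles in rad, forces in N, time in s.
With the tool pointing down it reaches from about 0.35 to 0.875 m from the base axis. Payload 4.2 kg.
Tool frame: the origin (TCP) lies at the very end of the fingers, on their centre line; the grasp point (between the pads) lies 19 mm behind it; y points along the fingers, x is the direction in which the jaws open and shut, and the axes are right-handed (so a half turn about y gives the same grasp; the last joint's range is limited). The gripper opens to 85 mm and grips with 20 to 120 N. Pads are 22 mm wide; open, the fingers measure 114 mm over their backs; the gripper's body (76 mm by 85 mm) begins 54 mm behind the grasp point. The pads swing forward as they close: fully open they stand 13 mm farther back than shut.
Start: joints at [-1.009, 0.385, 0.008, 0, -1.194, -0.259], TCP at [0.186, -0.597, 0.231] pointing down, gripper open.
Joint ranges: [-3.14, 3.14], [-1.21, 2.06], [-1.07, 1.41], [-3.16, 2.05], [-2.99, -0.16], [-3.1, 3.1]. Speed limits (rad/s): [2.79, 2.79, 3.14, 3.14, 3.14, 3.14].

INTERFACE

Orientations are given as a 3x3 rotation matrix whose columns are the frame's x, y, z axes.
In Python, from plant import env gives the robot as it stands.
- The arm moves only by the tool apply_moves, never from a script. Its argument "deltas" is one flat list of numbers, 5 for each row, row after row: the closure, from 0 (fully open) to 1 (shut), then the shift along the world's x, y, z in cm, then the turn about the world's z in rad. In form: [fingers, x, y, z, roll, fingers, x, y, z, roll, ...]. A call has 1 to 8 rows; each row is the pose to reach, as a shift and turn from the pose commanded when the call began; what a row does not reach only later rows make up. A row lasts 1/10 s, in which the tool goes at most 50 mm and 8.59 degrees, less where a joint would pass 70% of its speed; a pose out of reach is approached as far as the arm can. A call with a gripper value outside its range is refused whole. The fingers move at their own pace and stop on an object; "grip_force" is the grip in N (left out, the last holds). Time passes only in rows, so rows that repeat a pose let the fingers close. It gives the time, the measured TCP pose, the force and the opening at its end, in the units of the state.
- env.observe(): the state, without advancing time (a new reading comes with each control period).
- env.get_image(name): name is "scene" or "side" or "wrist"; returns (picture, depth): 420x560x3 uint8, red, green, blue; 420x560 float32, m along the optical axis (not along the pixel's ray), 0 where there is no reading.
- env.camera_info(name): a dict with "camera_matrix" (3x3 intrinsics, pixels), "camera_from_world" (4x4, takes a point from world to camera coordinates); the wrist camera has in their place "hand_eye" (4x4, takes a point from camera to tool coordinates, whose origin is the TCP and whose axes are the tool frame's). Camera axes: x right, y down, z forward; pixel columns grow to the right and rows downward; lengths in m; the calibration is good to about 2 mm. The wrist camera is an equidistant fisheye: a pixel r from the principal point sees the ray r / f radians off the axis. A picture is of the moment at which its call begins: read the wrist's pose just before it. camera_info takes no time and is no camera call.
- env.hand_in(): hands the job in, once; it reports no verdict.
The state is a dict: "clock": time; "joint_positions": joint angles; "dq": joint speeds; "effort": joint torques, N m; "tcp_pos": TCP position; "tool_rot": TCP orientation; "contact_force": force on the tool from outside, world axes, zero at the start; "torque": the same for the moment, N m; "grip_width": finger opening in m.
Only numpy, scipy, OpenCV 4.12 (cv2) and the standard library are available. Lean on these libraries where they do the work, as an engineer would, in place of code of your own. Each camera call takes 0.05 s, during which the arm holds its last target.

## Working session

There is one attempt and no reset: what is moved stays moved. The work goes in short steps, Python scripts to look and compute and a tool call to move; the robot and the scene stay as the last step left them, time stands still between calls to the robot, and variables do not carry over. Pictures are saved under pics/ and viewed, and the job is handed in when it is done.

Besides the shell and the picture viewer there is one more tool, called after ">>>" as name(argument=value, ...) on one line, values as JSON. apply_moves: Moves the arm, as the interface text tells. Its arguments: {"type":"object","properties":{"deltas":{"type":"array"},"grip_force":{"type":"number"}},"required":["deltas"]}

```bash
mkdir -p pics; ls; python3 - <<'E'
from plant import env
import cv2,numpy as np,pickle
s=env.observe()
for k in ("clock","tcp_pos","tool_rot","contact_force","grip_width"): print(k,s[k])
d={}
for n in ("scene","side"):
    im,dp=env.get_image(n); d[n]=(im,dp,env.camera_info(n)); cv2.imwrite(f"pics/{n}0.png",im[:,:,::-1])
    print(env.camera_info(n))
pickle.dump(d,open("d0.pkl","wb"))
E
```

```text
pics
clock 0.0
tcp_pos [ 0.18621435 -0.59598159  0.23020642]
tool_rot [[-2.98033309e-01 -7.65988248e-04 -9.54555164e-01]
 [ 9.54552886e-01  2.08783044e-03 -2.98034273e-01]
 [ 2.22124008e-03 -9.99997527e-01  1.08933279e-04]]
contact_force [-0.32290043 -0.54974112 -0.89227238]
grip_width 0.08579296990233405
{'camera_matrix': array([[434.64154613,   0.        , 274.67707421],
       [  0.        , 434.64154613, 210.17050691],
       [  0.        ,   0.        ,   1.        ]]), 'camera_from_world': array([[-0.44511082, -0.89523695, -0.02066797,  0.29241263],
       [-0.55597117,  0.29437412, -0.77732871,  0.40015782],
       [ 0.7019775 , -0.33450663, -0.62875504,  0.99063111],
       [ 0.        ,  0.        ,  0.        ,  1.        ]])}
{'camera_matrix': array([[397.12360179,   0.        , 280.69376938],
       [  0.        , 397.12360179, 209.35919488],
       [  0.        ,   0.        ,   1.        ]]), 'camera_from_world': array([[-0.78467001, -0.61975773, -0.01390404,  0.49498456],
       [-0.50563826,  0.65283817, -0.56403215,  0.36334675],
       [ 0.35864038, -0.4355487 , -0.82563576,  1.03578173],
       [ 0.        ,  0.        ,  0.        ,  1.        ]])}
```

View pics/scene0.png

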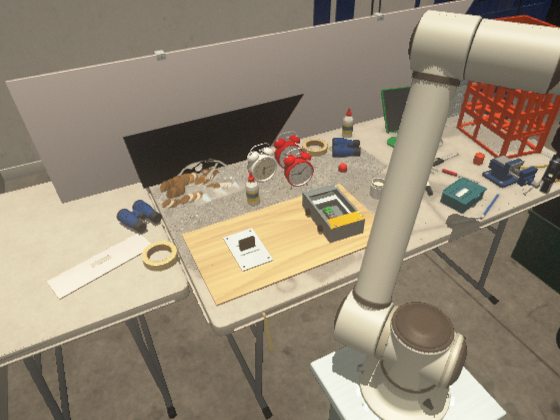

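View pics/side0.png

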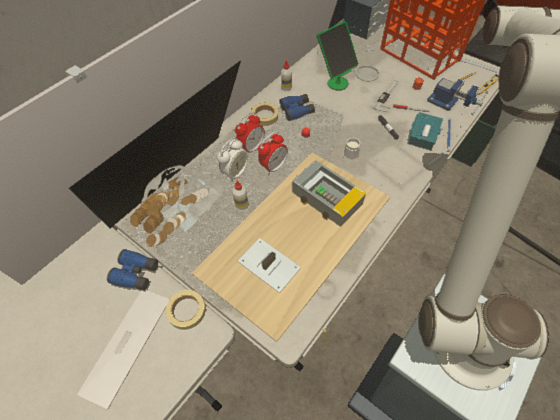

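The scene view shows the cover near (247,248) with its black block at (246,242), and the box near (335,213) with its yellow lip at (347,220). The side view shows the cover at (268,263) and the box at (329,190). I'll enlarge both.

```bash
python3 - <<'E'
import pickle,cv2,numpy as np
d=pickle.load(open("d0.pkl","rb"))
def crop(n,x0,y0,w,h,f=5):
    im=d[n][0][y0:y0+h,x0:x0+w,::-1]
    im=cv2.resize(im,None,fx=f,fy=f,interpolation=cv2.INTER_CUBIC)
    for k in range(0,w,10):
        cv2.putText(im,str(x0+k),(k*f,8),0,0.3,(0,0,255),1); cv2.line(im,(k*f,10),(k*f,16),(0,0,255),1)
    for k in range(0,h,10):
        cv2.putText(im,str(y0+k),(0,k*f+4),0,0.3,(0,0,255),1); cv2.line(im,(20,k*f),(26,k*f),(0,0,255),1)
    return im
cv2.imwrite("pics/c_side.png",crop("side",230,150,155,120,5))
cv2.imwrite("pics/c_side2.png",crop("side",230,225,80,75,8))
E
```

```text
(no output)
```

View pics/c_side.png

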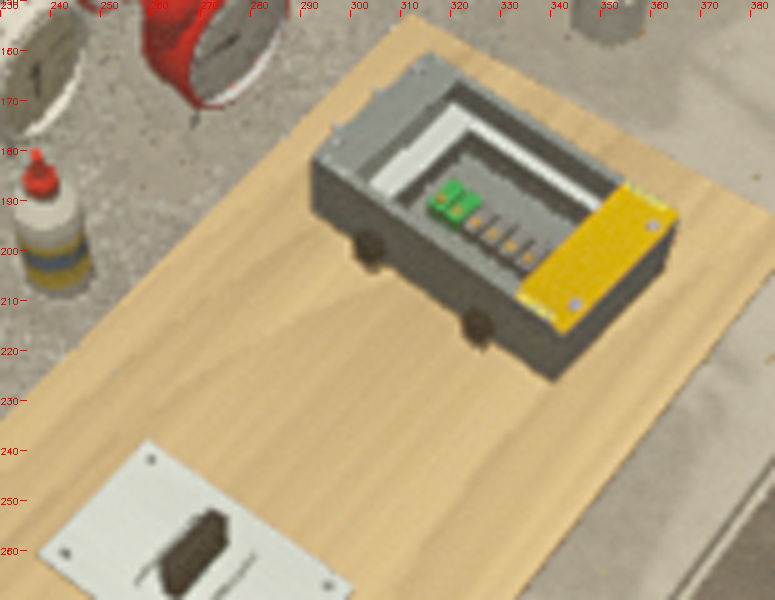

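View pics/c_side2.png

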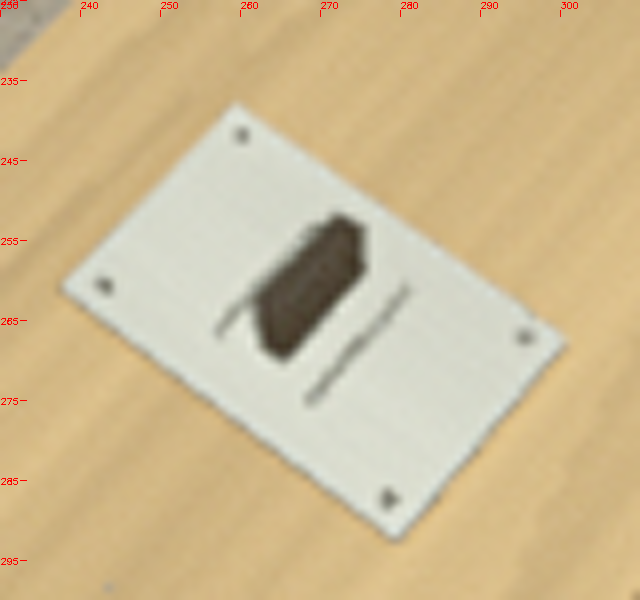

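```bash
cat > h.py <<'E'
import pickle,cv2,numpy as np
def onplane(info,uv,z):
    K=info["camera_matrix"];T=np.linalg.inv(info["camera_from_world"])
    r=T[:3,:3]@np.linalg.inv(K)@np.array([uv[0],uv[1],1.]);o=T[:3,3]
    return o+r*(z-o[2])/r[2]
def crop(img,x0,y0,w,h,f=5):
    im=cv2.resize(img[y0:y0+h,x0:x0+w,::-1],None,fx=f,fy=f,interpolation=cv2.INTER_CUBIC)
    for k in range(0,w,10):
        cv2.putText(im,str(x0+k),(k*f,8),0,0.3,(0,0,255),1); cv2.line(im,(k*f,10),(k*f,16),(0,0,255),1)
    for k in range(0,h,10):
        cv2.putText(im,str(y0+k),(0,k*f+4),0,0.3,(0,0,255),1); cv2.line(im,(20,k*f),(26,k*f),(0,0,255),1)
    return im
E
python3 - <<'E'
from h import *
d=pickle.load(open("d0.pkl","rb"));i=d["side"][2]
for nm,z,pts in(("box",.069,[(292.4,181.6),(316,160.6),(366,192.6),(342.6,216.6)]),("cover",.014,[(237.75,261),(259.5,237.75),(300.9,267.75),(279.6,292.9)])):
    P=np.array([onplane(i,p,z) for p in pts]);print(nm,P.round(4).tolist(),P.mean(0))
    print([np.linalg.norm(P[k]-P[(k+1)%4]).round(4) for k in range(4)])
    v=(P[0]+P[1]-P[2]-P[3]);print("yaw x (towards far end)",np.arctan2(v[1],v[0]))
for nm in("jar",):pass
cv2.imwrite("pics/c_scene.png",crop(d["scene"][0],215,180,155,100,5))
E
```

```text
box [[0.6712, -0.113, 0.069], [0.663, -0.2312, 0.069], [0.4628, -0.2186, 0.069], [0.4711, -0.0988, 0.069]] [ 0.56700675 -0.16541369  0.069     ]
[np.float64(0.1185), np.float64(0.2005), np.float64(0.1201), np.float64(0.2006)]
yaw x (towards far end) -0.06663168928534872
cover [[0.6438, 0.1879, 0.014], [0.6441, 0.0877, 0.014], [0.4836, 0.0909, 0.014], [0.4844, 0.19, 0.014]] [0.56399323 0.13914293 0.014     ]
[np.float64(0.1002), np.float64(0.1605), np.float64(0.0991), np.float64(0.1595)]
yaw x (towards far end) -0.016889707788905344
```

View pics/c_scene.png

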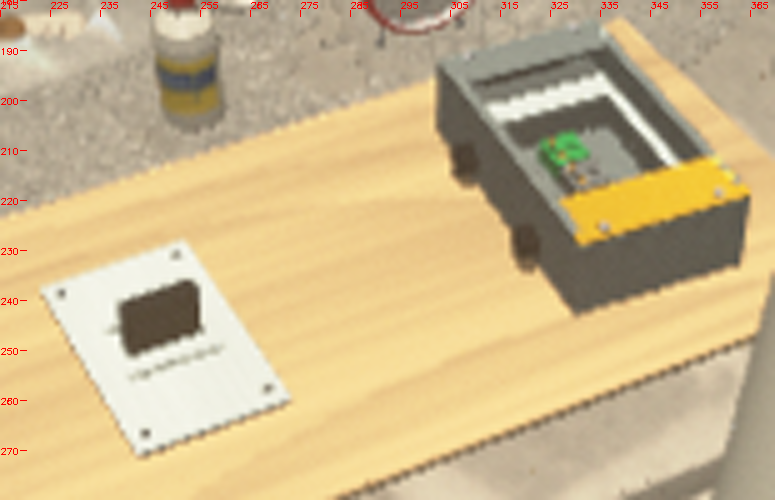

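```bash
python3 - <<'E'
from h import *
d=pickle.load(open("d0.pkl","rb"));i=d["scene"][2]
for nm,z,pts in(("box",.069,[(302.4,193),(338.,184.2),(365,217.6),(331,229)]),("cover",.014,[(223,237.6),(252,228),(273.4,260.4),(243,271.4)])):
    P=np.array([onplane(i,p,z) for p in pts]);print(nm,P.round(4).tolist(),P.mean(0))
    print([np.linalg.norm(P[k]-P[(k+1)%4]).round(4) for k in range(4)])
    v=(P[0]+P[1]-P[2]-P[3]);print("yaw",np.arctan2(v[1],v[0]))
# arm obstacles heights near: jar
for n in("scene","side"):
    im,dp,i=d[n];print(n,[ (p,) for p in []])
print(np.degrees(0))
E
```

```text
box [[0.668, -0.1106, 0.069], [0.6547, -0.2426, 0.069], [0.4657, -0.2193, 0.069], [0.4694, -0.0979, 0.069]] [ 0.56445115 -0.16761622  0.069     ]
[np.float64(0.1327), np.float64(0.1904), np.float64(0.1215), np.float64(0.199)]
yaw -0.09271187433187911
cover [[0.6442, 0.1881, 0.014], [0.6433, 0.0883, 0.014], [0.4808, 0.0915, 0.014], [0.4818, 0.1891, 0.014]] [0.56251203 0.13924229 0.014     ]
[np.float64(0.0999), np.float64(0.1626), np.float64(0.0976), np.float64(0.1623)]
yaw -0.012850649181210752
scene []
side []
0.0
```

>>> apply_moves(deltas=[0, 3, 3.5, 1, -0.04, 0, 6, 7, 2, -0.08, 0, 9, 10.5, 3, -0.12, 0, 12, 14, 4, -0.16, 0, 15, 17.5, 5, -0.2, 0, 18, 21, 6, -0.24, 0, 21, 24.5, 6, -0.28, 0, 24, 28, 6, -0.32])

```text
clock: 0.9
tcp_pos: [0.4272, -0.3148, 0.2915]
tool_rot: [[0.019, 0.0, -1.0], [1.0, 0.0, 0.019], [0.0, -1.0, -0.0]]
contact_force: [1.0, -0.2, -0.2]
grip_width: 0.0851
```

>>> apply_moves(deltas=[0, 3, 3.5, 0, -0.05, 0, 6, 7, 0, -0.05, 0, 9, 10.5, 0, -0.05, 0, 11, 14, 0, -0.05, 0, 11, 15, 0, -0.05, 0, 11, 15, 0, -0.05])

```text
clock: 1.5
tcp_pos: [0.5363, -0.1652, 0.2907]
tool_rot: [[0.065, -0.002, -0.998], [0.998, 0.0, 0.065], [0.0, -1.0, 0.002]]
contact_force: [0.5, -0.9, -0.3]
grip_width: 0.0854
```

```bash
python3 - <<'E'
from plant import env
from h import *
s=env.observe()
im,dp=env.get_image("wrist");i=env.camera_info("wrist")
pickle.dump((s,im,dp,i),open("w1.pkl","wb"));print(s["clock"],s["tcp_pos"],s["tool_rot"],s["joint_positions"],i)
cv2.imwrite("pics/w1.png",im[:,:,::-1])
E
```

```text
1.5 [ 0.5363413  -0.16516921  0.29067108] [[ 6.45096377e-02 -1.54358539e-03 -9.97915890e-01]
 [ 9.97917069e-01  2.75750275e-04  6.45092873e-02]
 [ 1.75599988e-04 -9.99998771e-01  1.55815876e-03]] [-1.01395159e-02  2.40135764e-01 -5.05166667e-02 -2.71346278e-04
 -1.28169021e+00 -1.62513358e+00] {'camera_matrix': array([[325.1922621 ,   0.        , 280.02015966],
       [  0.        , 325.1922621 , 210.87654301],
       [  0.        ,   0.        ,   1.        ]]), 'hand_eye': array([[ 9.99999709e-01,  7.52896629e-04,  1.20800579e-04,
        -2.04884646e-03],
       [ 1.26217710e-04, -3.19671577e-01,  9.47528399e-01,
        -1.43464420e-01],
       [ 7.52007450e-04, -9.47528108e-01, -3.19671579e-01,
         8.07000430e-02],
       [ 0.00000000e+00,  0.00000000e+00,  0.00000000e+00,
         1.00000000e+00]])}
```

View pics/w1.png

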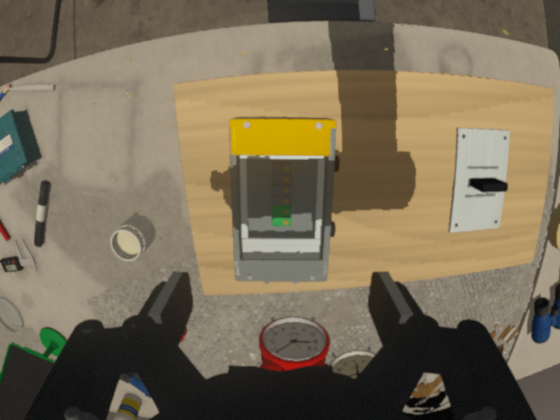

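The wrist view shows the box from about (231,119) to (330,280), with the yellow lip at the top, and the cover at (480,180). I'll enlarge it.

```bash
python3 - <<'E'
from h import *
s,im,dp,i=pickle.load(open("w1.pkl","rb"))
cv2.imwrite("pics/w1c.png",np.hstack([crop(im,220,105,125,60,6)]))
cv2.imwrite("pics/w1d.png",crop(im,220,230,125,60,6))
cv2.imwrite("pics/w1e.png",crop(im,440,120,80,120,5))
E
```

```text
(no output)
```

View pics/w1c.png

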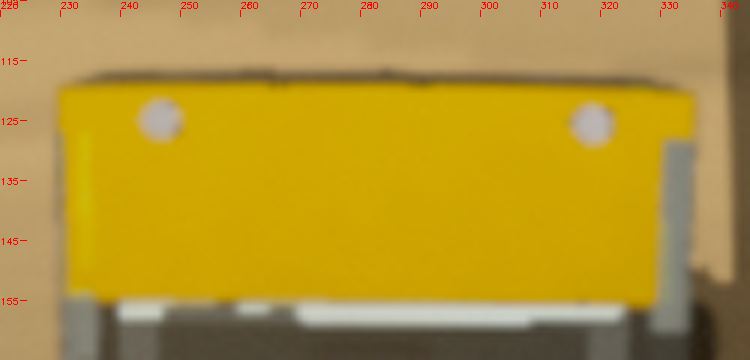

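View pics/w1d.png

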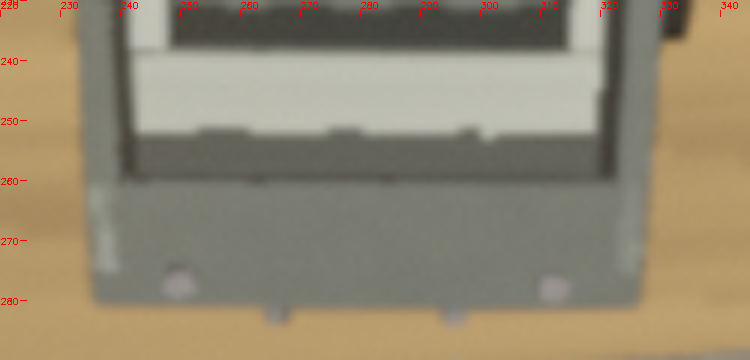

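View pics/w1e.png

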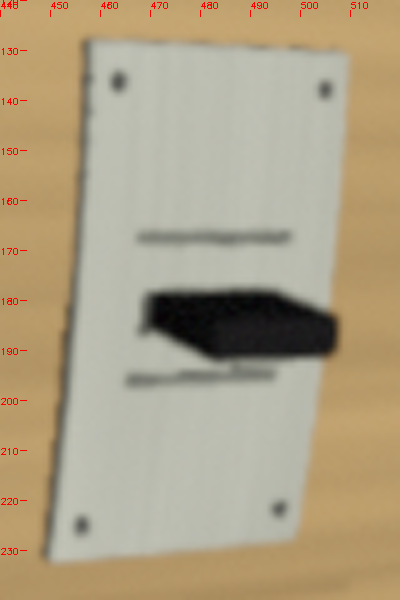

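```bash
cat >> h.py <<'E'
def wplane(s,i,uv,z):
    K=i["camera_matrix"];H=i["hand_eye"];R=np.array(s["tool_rot"]);p=np.array(s["tcp_pos"])
    a=np.array([(uv[0]-K[0,2])/K[0,0],(uv[1]-K[1,2])/K[1,1]]);t=np.linalg.norm(a)
    r=np.array([*(np.sin(t)*a/t),np.cos(t)]);r=R@H[:3,:3]@r;o=R@H[:3,3]+p
    return o+r*(z-o[2])/r[2]
E
python3 - <<'E'
from h import *
s,im,dp,i=pickle.load(open("w1.pkl","rb"))
for nm,z,pts in(("box",.069,[(326.3,281),(235.8,280.8),(230,119.7),(335.7,120.5)]),("lips",.069,[(322.5,260),(240,260),(230.8,155),(329,155.7)]),("cover",.014,[(449,232.4),(499.4,228),(509.4,130.4),(457.6,127.6)])):
    P=np.array([wplane(s,i,p,z) for p in pts]);print(nm,P.round(4).tolist(),P.mean(0))
    print([np.linalg.norm(P[k]-P[(k+1)%4]).round(4) for k in range(4)])
    v=(P[0]+P[1]-P[2]-P[3]);print("yaw",np.arctan2(v[1],v[0]),"mid far",(P[0]+P[1])/2,"mid near",(P[2]+P[3])/2)
E
```

```text
box [[0.6787, -0.1156, 0.069], [0.6708, -0.2337, 0.069], [0.4674, -0.2188, 0.069], [0.4756, -0.1008, 0.069]] [ 0.57313336 -0.16721038  0.069     ]
[np.float64(0.1184), np.float64(0.204), np.float64(0.1183), np.float64(0.2036)]
yaw -0.07290172969998462 mid far [ 0.67475927 -0.17463224  0.069     ] mid near [ 0.47150744 -0.15978852  0.069     ]
lips [[0.6471, -0.1204, 0.069], [0.6404, -0.2245, 0.069], [0.5077, -0.2215, 0.069], [0.5156, -0.1099, 0.069]] [ 0.5777138  -0.16908567  0.069     ]
[np.float64(0.1044), np.float64(0.1328), np.float64(0.1119), np.float64(0.1319)]
yaw -0.05095146755046571 mid far [ 0.64378291 -0.1724549   0.069     ] mid near [ 0.51164469 -0.16571643  0.069     ]
cover [[0.6482, 0.0866, 0.014], [0.6496, 0.1889, 0.014], [0.4892, 0.1881, 0.014], [0.4885, 0.0881, 0.014]] [0.56887023 0.1379555  0.014     ]
[np.float64(0.1023), np.float64(0.1603), np.float64(0.1), np.float64(0.1597)]
yaw -0.0022253223788303725 mid far [0.64888971 0.13777743 0.014     ] mid near [0.48885075 0.13813357 0.014     ]
```

>>> apply_moves(deltas=[0, 0.5, 4.5, 0, 0.02, 0, 1, 9, 0, 0.04, 0, 1.5, 13.5, -2, 0.06, 0, 2, 18, -4, 0.06, 0, 2.5, 22.5, -6, 0.06, 0, 3, 27, -8, 0.06, 0, 3.1, 30.4, -10, 0.06, 0, 3.1, 30.4, -11, 0.06])

```text
clock: 2.35
tcp_pos: [0.5668, 0.1389, 0.1792]
tool_rot: [[0.005, -0.002, -1.0], [1.0, -0.001, 0.005], [-0.001, -1.0, 0.002]]
contact_force: [-0.5, -1.5, -0.5]
grip_width: 0.0854
```

>>> apply_moves(deltas=[0, 0, 0, -1, 0, 0, 0, 0, -1, 0])

```text
clock: 2.55
tcp_pos: [0.5666, 0.1354, 0.1701]
tool_rot: [[0.01, -0.003, -1.0], [1.0, -0.001, 0.01], [-0.001, -1.0, 0.003]]
contact_force: [0.7, -0.1, 0.6]
grip_width: 0.0855
```

```bash
python3 - <<'E'
from plant import env
from h import *
s=env.observe()
im,dp=env.get_image("wrist");i=env.camera_info("wrist")
pickle.dump((s,im,dp,i),open("w2.pkl","wb"));print(s["clock"],s["tcp_pos"])
cv2.imwrite("pics/w2.png",cv2.resize(im[:,:,::-1],None,fx=1.4,fy=1.4))
E
```

```text
2.55 [0.56664979 0.13536845 0.17011893]
```

View pics/w2.png

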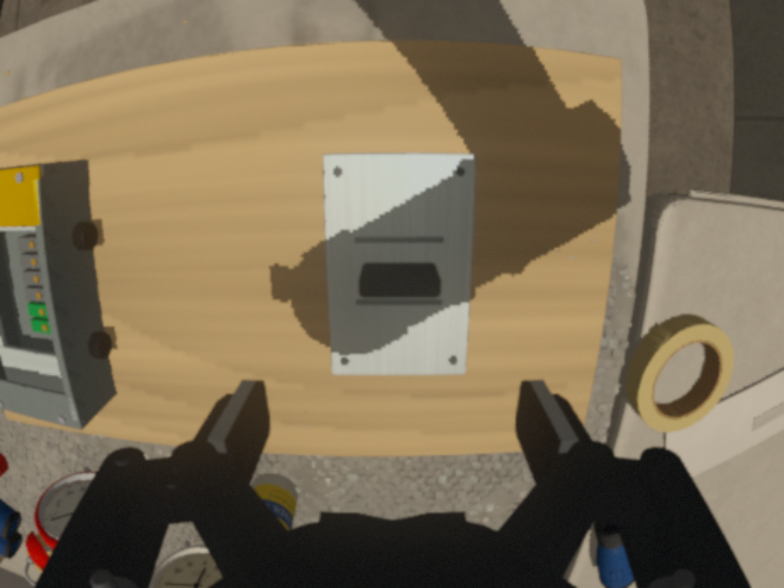

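Here the cover's corners are at (323,155), (475,154), (466,374) and (331,375), and its block is at (400,280).

```bash
python3 - <<'E'
from h import *
s,im,dp,i=pickle.load(open("w2.pkl","rb"))
P=np.array([wplane(s,i,np.array(p)/1.4,.014) for p in [(331,375),(466,374),(475,154),(323,155)]]);print(P.round(4).tolist(),P.mean(0))
print([np.linalg.norm(P[k]-P[(k+1)%4]).round(4) for k in range(4)])
v=(P[0]+P[1]-P[2]-P[3]);print(np.arctan2(v[1],v[0]))
cv2.imwrite("pics/w2c.png",crop(im,245,175,85,50,8))
R=np.array(s["tool_rot"]);print(np.arctan2(R[1,0],R[0,0])-np.pi/2)
E
```

```text
[[0.6492, 0.0865, 0.014], [0.6494, 0.188, 0.014], [0.4894, 0.1881, 0.014], [0.4895, 0.0887, 0.014]] [0.56937259 0.13780001 0.014     ]
[np.float64(0.1014), np.float64(0.16), np.float64(0.0994), np.float64(0.1597)]
-0.007011246053032056
-0.009505882201253923
```

View pics/w2c.png

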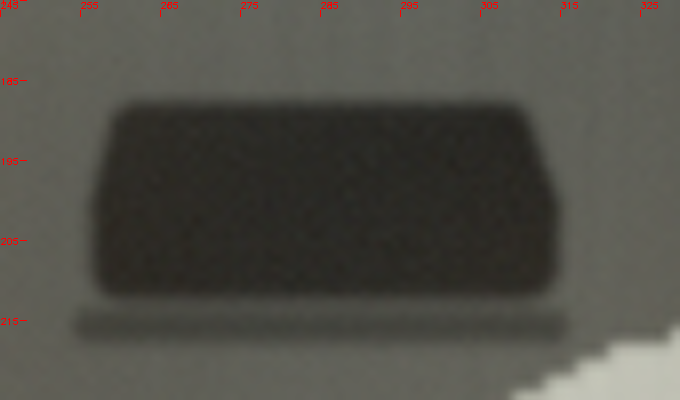

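>>> apply_moves(deltas=[0, 0.1, 0.1, -4, 0.003, 0, 0.1, 0.1, -8, 0.003, 0, 0.1, 0.1, -11, 0.003, 0, 0.1, 0.1, -13, 0.003, 0, 0.1, 0.1, -14.5, 0.003, 0, 0.1, 0.1, -15.3, 0.003, 0, 0.1, 0.1, -15.3, 0.003])

```text
clock: 3.3
tcp_pos: [0.5685, 0.1374, 0.0182]
tool_rot: [[0.006, -0.0, -1.0], [1.0, -0.0, 0.006], [-0.0, -1.0, 0.0]]
contact_force: [-0.8, 0.1, -0.2]
grip_width: 0.0857
```

```bash
python3 - <<'E'
from plant import env
from h import *
s=env.observe();print(s["clock"],s["tcp_pos"],s["contact_force"])
im,dp=env.get_image("wrist");cv2.imwrite("pics/w3.png",cv2.resize(im[:,:,::-1],None,fx=1.4,fy=1.4))
im,dp=env.get_image("side");cv2.imwrite("pics/s3.png",crop(im,210,200,120,110,6))
E
```

```text
3.3 [0.56853474 0.13740673 0.01822372] [-0.75550886  0.09816467 -0.15050942]
```

View pics/w3.png

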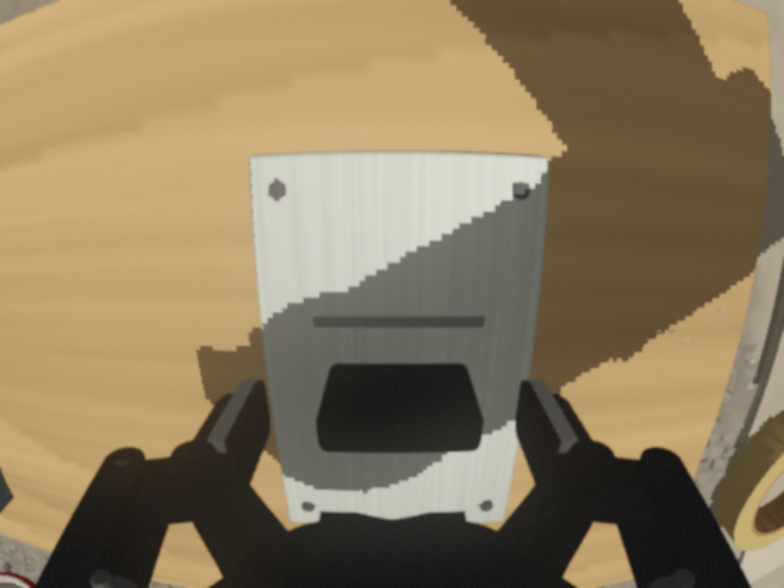

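View pics/s3.png

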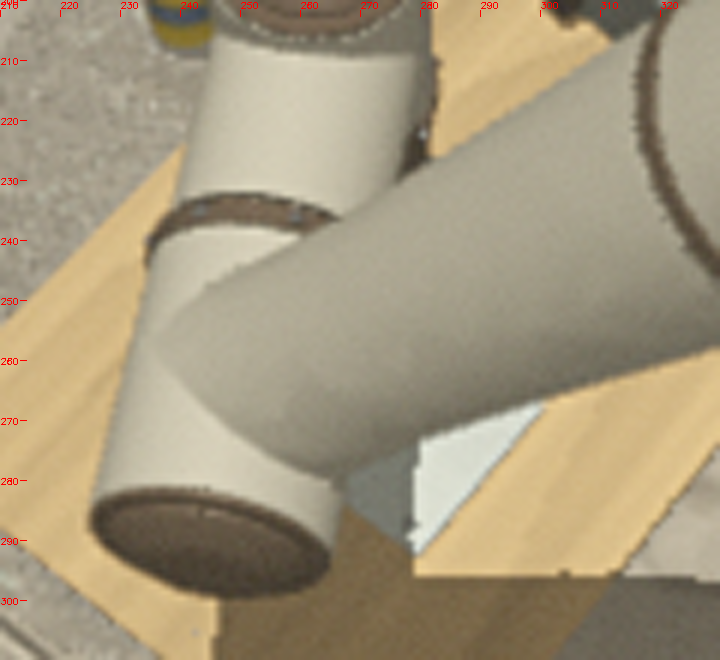

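The wrist close-up shows the block between the open fingers. The cover's corners are at (250,157), (548,157), (506,520) and (290,521). The side view is blocked by the arm.

```bash
python3 - <<'E'
from plant import env
from h import *
s=env.observe();i=env.camera_info("wrist")
P=np.array([wplane(s,i,np.array(p)/1.4,.014) for p in [(290,521),(506,520),(548,157),(250,157)]]);print(P.round(4).tolist(),P.mean(0))
for p in[(320,452),(482,450)]: print("block far-bottom? ",wplane(s,i,np.array(p)/1.4,.014))
for p in[(333,364),(464,364)]: print("block near top ",wplane(s,i,np.array(p)/1.4,.052))
for p in[(320,420),(483,418),(325,448),(478,448)]: print("block far top ",wplane(s,i,np.array(p)/1.4,.052))
E
```

```text
[[0.6511, 0.0876, 0.014], [0.6515, 0.1898, 0.014], [0.4901, 0.1886, 0.014], [0.4901, 0.0893, 0.014]] [0.57070842 0.13883971 0.014     ]
block far-bottom?  [0.60705807 0.10619799 0.014     ]
block far-bottom?  [0.60667467 0.17328491 0.014     ]
block near top  [0.54571543 0.11998219 0.052     ]
block near top  [0.54593212 0.15602813 0.052     ]
block far top  [0.56451325 0.11492855 0.052     ]
block far top  [0.56422784 0.16298011 0.052     ]
block far top  [0.57504833 0.11559616 0.052     ]
block far top  [0.57554267 0.16250435 0.052     ]
```

>>> apply_moves(deltas=[1, 0, 0, 0, 0, 1, 0, 0, 0, 0, 1, 0, 0, 0, 0, 1, 0, 0, 0, 0, 1, 0, 0, 0, 0, 1, 0, 0, 0, 0], grip_force=25)

```text
clock: 4.0
tcp_pos: [0.569, 0.1389, 0.0193]
tool_rot: [[0.004, 0.002, -1.0], [1.0, 0.001, 0.004], [0.001, -1.0, -0.002]]
contact_force: [-1.6, -0.1, 5.8]
grip_width: 0.0495
```

>>> apply_moves(deltas=[1, 0, 0, 0.5, 0, 1, 0, 0, 1.5, 0, 1, 0, 0, 3, 0, 1, 0, 0, 5, 0, 1, 0, 0, 7, 0, 1, 0, 0, 9, 0, 1, 0, 0, 11, 0, 1, 0, 0, 11, 0])

```text
clock: 4.8
tcp_pos: [0.5699, 0.1391, 0.1314]
tool_rot: [[0.004, 0.006, -1.0], [1.0, 0.002, 0.004], [0.002, -1.0, -0.006]]
contact_force: [0.2, -0.4, -2.6]
grip_width: 0.0497
```

```bash
python3 - <<'E'
from plant import env
from h import *
s=env.observe();print(s["clock"],s["tcp_pos"],s["contact_force"],s["torque"],s["grip_width"])
im,dp=env.get_image("wrist");cv2.imwrite("pics/w4.png",cv2.resize(im[:,:,::-1],None,fx=1.4,fy=1.4))
im,dp=env.get_image("scene");cv2.imwrite("pics/s4.png",im[:,:,::-1])
E
```

```text
4.8 [0.5699421  0.1390899  0.13135926] [ 0.20622712 -0.36797814 -2.62576992] [ 0.07174478 -0.08053845  0.06562295] 0.04973797895857717
```

View pics/w4.png

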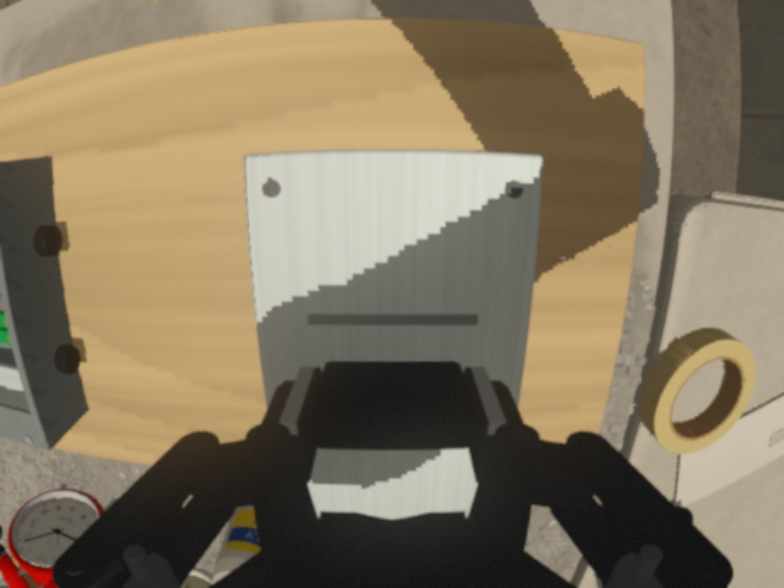

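View pics/s4.png

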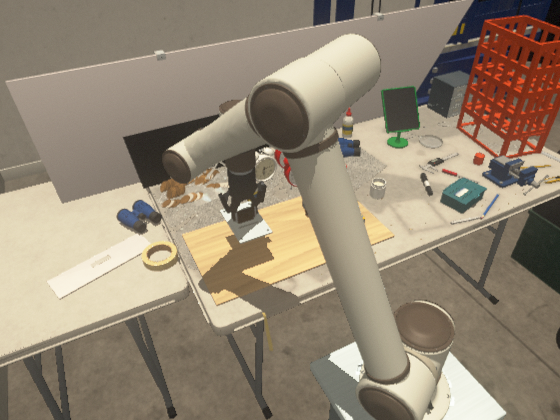

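```bash
python3 - <<'E'
from h import *
d=pickle.load(open("d0.pkl","rb"));i=d["side"][2]
for n,p in(("glue base",(241,206)),("jar",(352,156)),("redclock base",(272,168)),("white clock",(232,176))): print(n,onplane(i,p,0.0).round(3))
E
```

```text
glue base [0.775 0.027 0.   ]
jar [ 0.606 -0.379  0.   ]
redclock base [ 0.797 -0.161  0.   ]
white clock [ 0.884 -0.049  0.   ]
```

>>> apply_moves(deltas=[1, 0, -4, 0, -0.01, 1, 0, -8, 0, -0.02, 1, 0.5, -12, 0, -0.03, 1, 1, -16, 0, -0.04, 1, 2, -20, 0, -0.05, 1, 3, -24, 0, -0.06, 1, 3.5, -28, -0.5, -0.065, 1, 3.9, -30.7, -1, -0.065])

```text
clock: 5.7
tcp_pos: [0.6062, -0.171, 0.1159]
tool_rot: [[0.071, -0.004, -0.997], [0.997, 0.0, 0.071], [0.0, -1.0, 0.004]]
contact_force: [1.2, 0.7, -3.3]
grip_width: 0.0493
```

>>> apply_moves(deltas=[1, 0, 0, 0, 0, 1, 0, 0, 0, 0, 1, 0, 0, 0, 0])

```text
clock: 6.0
tcp_pos: [0.6068, -0.1678, 0.1173]
tool_rot: [[0.069, -0.002, -0.998], [0.998, 0.0, 0.069], [0.0, -1.0, 0.002]]
contact_force: [0.5, 0.6, -3.2]
grip_width: 0.0497
```

```bash
cat >look.py <<'E'
import sys
from plant import env
from h import *
def look(tag,names=("wrist",)):
    s=env.observe();i={}
    print(s["clock"],np.round(s["tcp_pos"],4),"yaw",round(float(np.arctan2(s["tool_rot"][1][0],s["tool_rot"][0][0])-np.pi/2),4),"F",np.round(s["contact_force"],1),"T",np.round(s["torque"],2),s["grip_width"])
    out={}
    for n in names:
        im,dp=env.get_image(n);out[n]=(s,im,dp,env.camera_info(n))
        cv2.imwrite(f"pics/{tag}_{n}.png",cv2.resize(im[:,:,::-1],None,fx=1.4,fy=1.4))
    pickle.dump(out,open(tag+".pkl","wb"));return out
if __name__=="__main__": look(sys.argv[1],sys.argv[2:])
E
python3 look.py a5 wrist scene side
```

```text
6.0 [ 0.6068 -0.1678  0.1173] yaw -0.0687 F [ 0.5  0.6 -3.2] T [ 0.01 -0.06  0.  ] 0.0497260851287038
```

View pics/a5_wrist.png

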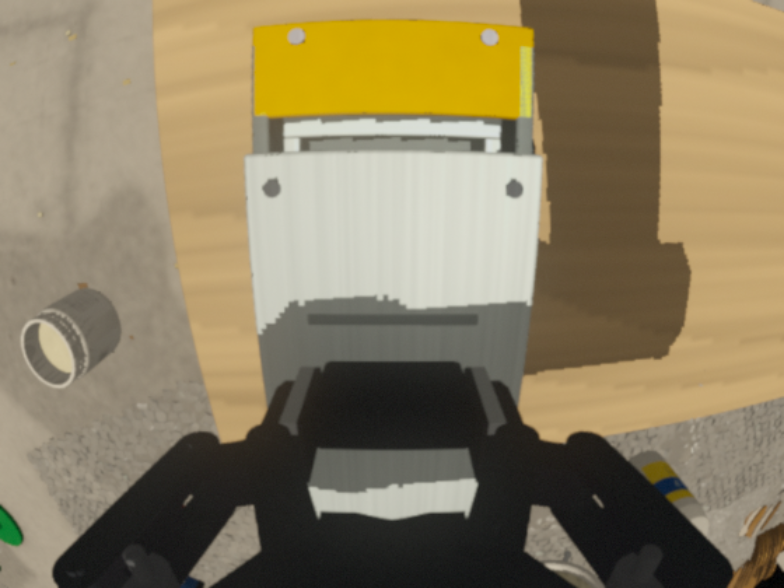

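View pics/a5_side.png

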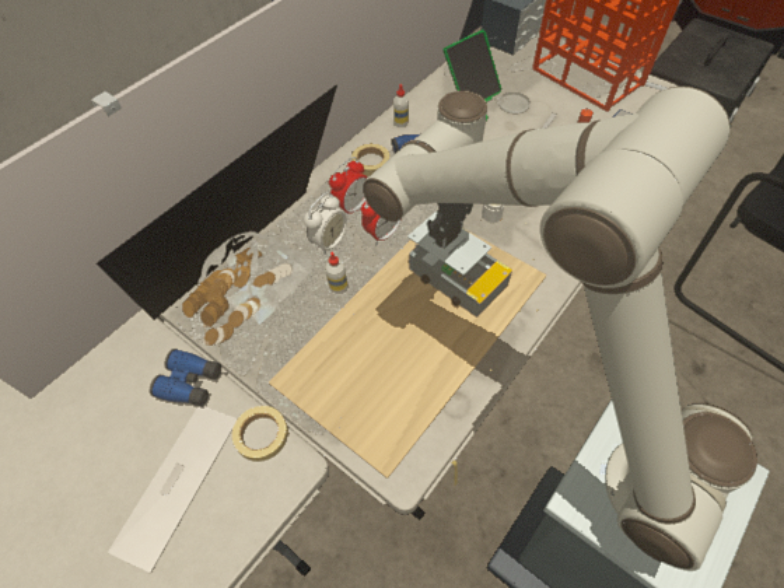

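The wrist view shows the plate's near edge at about (246–541,156), with the yellow lip (254–533, 27–117) beyond it.

```bash
python3 - <<'E'
from h import *
s,im,dp,i=pickle.load(open("a5.pkl","rb"))["wrist"]
cv2.imwrite("pics/a5a.png",crop(im,170,10,80,110,6))
cv2.imwrite("pics/a5b.png",crop(im,320,10,80,110,6))
E
cd pics; python3 -c "
import cv2,numpy as np
cv2.imwrite('a5ab.png',cv2.resize(np.hstack([cv2.imread('a5a.png')[:600],cv2.imread('a5b.png')[:600]])[:,:],(800,500)))"
```

```text
(no output)
```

View pics/a5ab.png

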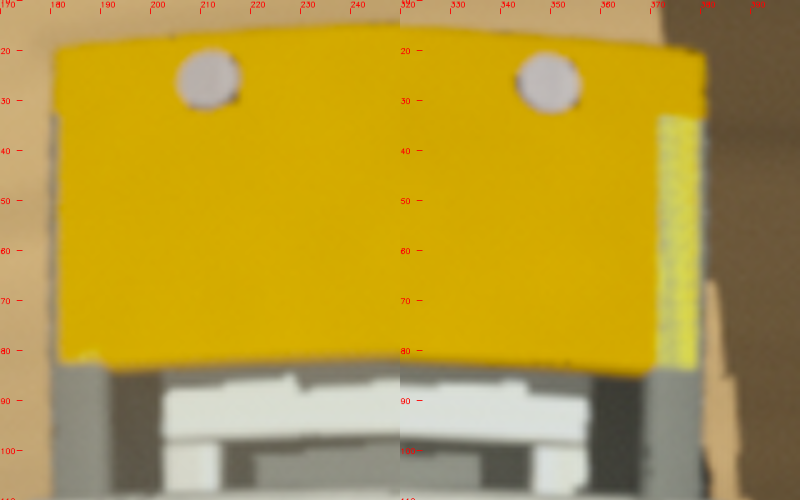

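```bash
python3 - <<'E'
from h import *
s,im,dp,i=pickle.load(open("a5.pkl","rb"))["wrist"]
R=np.array(s["tool_rot"]);p=np.array(s["tcp_pos"])
def g(uv,z):
    w=wplane(s,i,uv,z);q=R.T@(w-p);return np.round(w,4),"along tool x(y-ish) %.4f fwd %.4f"%(q[0],-q[2])
for n,uv,z in[("outer L",(180,20),.069),("outer R",(381.2,20.8),.069),("inner L",(191.6,86),.069),("inner R",(368.6,86),.069),("outL98",(180.4,98),.069),("outR98",(380,98),.069),("lip L",(191.6,84),.069),("lip R",(368,84.6),.069),("lip mid",(280,81.6),.069),
 ("plate L",(175.7,111.4),.112),("plate R",(386.4,111.4),.112)]: print(n,*g(uv,z))
E
```

```text
outer L [ 0.467 -0.22   0.069] along tool x(y-ish) -0.0616 fwd -0.1358
outer R [ 0.4756 -0.1005  0.069 ] along tool x(y-ish) 0.0581 fwd -0.1354
inner L [ 0.5095 -0.2155  0.069 ] along tool x(y-ish) -0.0543 fwd -0.0937
inner R [ 0.5165 -0.1112  0.069 ] along tool x(y-ish) 0.0503 fwd -0.0938
outL98 [ 0.5158 -0.2231  0.069 ] along tool x(y-ish) -0.0615 fwd -0.0869
outR98 [ 0.5238 -0.1044  0.069 ] along tool x(y-ish) 0.0576 fwd -0.0870
lip L [ 0.5082 -0.2154  0.069 ] along tool x(y-ish) -0.0543 fwd -0.0950
lip R [ 0.5157 -0.1115  0.069 ] along tool x(y-ish) 0.0499 fwd -0.0947
lip mid [ 0.5122 -0.1634  0.069 ] along tool x(y-ish) -0.0021 fwd -0.0946
plate L [ 0.5241 -0.2129  0.112 ] along tool x(y-ish) -0.0507 fwd -0.0794
plate R [ 0.5308 -0.1148  0.112 ] along tool x(y-ish) 0.0476 fwd -0.0795
```

>>> apply_moves(deltas=[1, 0, 0, -1.2, 0, 1, 0, 0, -2.4, 0, 1, 0, 0, -3.2, 0, 1, 0, 0, -3.4, 0, 1, 0, 0, -3.6, 0, 1, 0, 0, -3.8, 0])

```text
clock: 6.75
tcp_pos: [0.6077, -0.1687, 0.0804]
tool_rot: [[0.069, 0.001, -0.998], [0.998, -0.0, 0.069], [-0.0, -1.0, -0.001]]
contact_force: [-0.8, 0.1, -0.8]
grip_width: 0.0495
```

>>> apply_moves(deltas=[1, 0, 0, -0.2, 0, 1, 0, 0, -0.3, 0])

```text
clock: 6.95
tcp_pos: [0.6076, -0.1687, 0.08]
tool_rot: [[0.069, 0.001, -0.998], [0.998, -0.001, 0.069], [-0.001, -1.0, -0.001]]
contact_force: [-7.5, 2.6, 11.9]
grip_width: 0.0495
```

>>> apply_moves(deltas=[1, 0, 0, 0, 0, 1, 0, 0, 0, 0], grip_force=20)

```text
clock: 7.15
tcp_pos: [0.6076, -0.1687, 0.0801]
tool_rot: [[0.069, 0.002, -0.998], [0.998, -0.001, 0.069], [-0.0, -1.0, -0.002]]
contact_force: [-5.6, 1.8, 8.1]
grip_width: 0.0496
```

```bash
python3 look.py a6 wrist scene
```

```text
7.15 [ 0.6076 -0.1687  0.0801] yaw -0.0687 F [-5.6  1.8  8.1] T [0.64 1.11 0.07] 0.04958043891227247
```

View pics/a6_wrist.png

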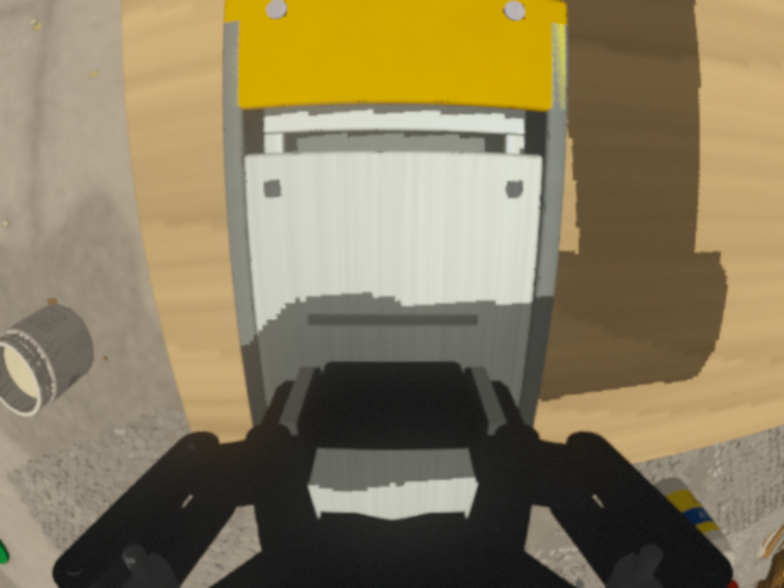

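>>> apply_moves(deltas=[1, 0, 0, -0.1, 0, 1, 0, 0, -0.1, 0])

```text
clock: 7.45
tcp_pos: [0.6074, -0.1687, 0.0798]
tool_rot: [[0.069, 0.002, -0.998], [0.998, -0.001, 0.069], [-0.001, -1.0, -0.002]]
contact_force: [-6.9, 2.4, 10.4]
grip_width: 0.0497
```

>>> apply_moves(deltas=[1, 0, 0, -0.1, 0, 1, 0, 0, -0.1, 0])

```text
clock: 7.65
tcp_pos: [0.6071, -0.1687, 0.079]
tool_rot: [[0.068, 0.001, -0.998], [0.998, -0.001, 0.068], [-0.001, -1.0, -0.001]]
contact_force: [-7.6, 2.8, 11.7]
grip_width: 0.0498
```

>>> apply_moves(deltas=[1, 0, 0, -0.1, 0, 1, 0, 0, -0.2, 0, 1, 0, 0, -0.2, 0])

```text
clock: 7.95
tcp_pos: [0.6062, -0.1687, 0.077]
tool_rot: [[0.069, -0.001, -0.998], [0.998, -0.001, 0.069], [-0.001, -1.0, 0.001]]
contact_force: [-8.7, 2.9, 13.3]
grip_width: 0.05
```

```bash
python3 look.py a7 wrist
```

```text
7.95 [ 0.6062 -0.1687  0.077 ] yaw -0.0687 F [-8.7  2.9 13.3] T [0.91 2.32 0.01] 0.04999103057440294
```

View pics/a7_wrist.png

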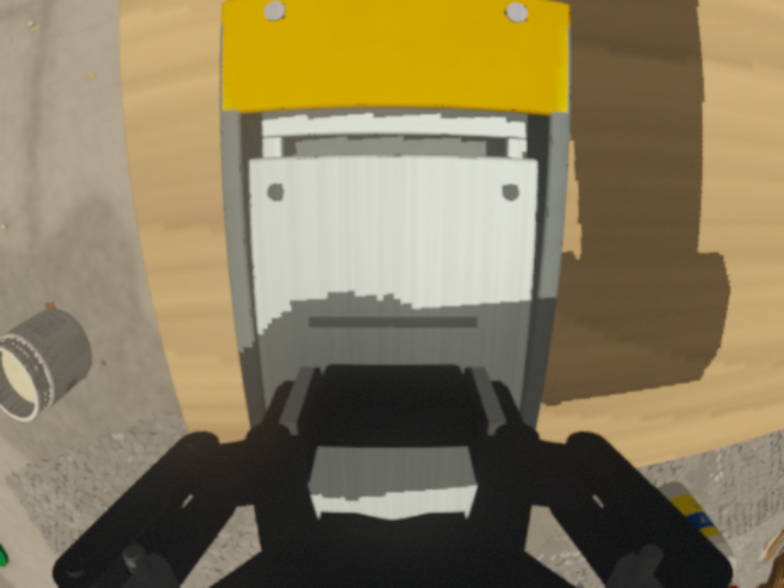

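>>> apply_moves(deltas=[1, -0.2, 0.01, -0.1, 0, 1, -0.3, 0.02, -0.2, 0, 1, -0.4, 0.03, -0.3, 0])

```text
clock: 8.3
tcp_pos: [0.6046, -0.1685, 0.074]
tool_rot: [[0.068, 0.004, -0.998], [0.998, -0.001, 0.068], [-0.001, -1.0, -0.004]]
contact_force: [-4.0, 0.9, 9.0]
grip_width: 0.0498
```

>>> apply_moves(deltas=[1, -0.1, 0.01, -0.1, 0, 1, -0.2, 0.01, -0.2, 0, 1, -0.3, 0.02, -0.3, 0, 1, -0.3, 0.02, -0.4, 0])

```text
clock: 8.7
tcp_pos: [0.6026, -0.1684, 0.0703]
tool_rot: [[0.068, 0.006, -0.998], [0.998, -0.001, 0.068], [-0.001, -1.0, -0.006]]
contact_force: [-4.6, 1.9, 13.4]
grip_width: 0.0498
```

```bash
python3 look.py a8 wrist
```

```text
8.7 [ 0.6026 -0.1684  0.0703] yaw -0.068 F [-4.6  1.9 13.4] T [ 0.77  0.95 -0.05] 0.04979483415810921
```

View pics/a8_wrist.png

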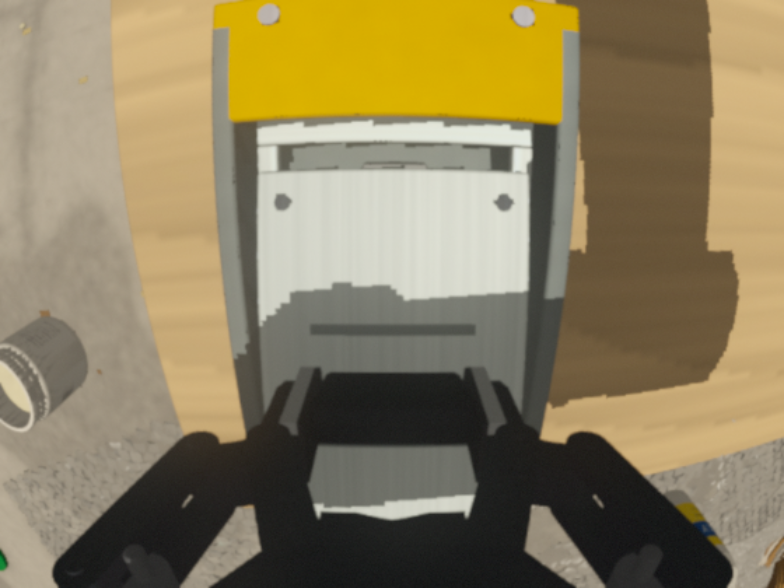

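The plate has tilted: its near edge now runs from (257,170) to (529,170). I'll work out the tilt from the apparent width.

```bash
cat >> h.py <<'E'
def ray(s,i,uv):
    K=i["camera_matrix"];H=i["hand_eye"]
    a=np.array([(uv[0]-K[0,2])/K[0,0],(uv[1]-K[1,2])/K[1,1]]);t=np.linalg.norm(a)
    r=np.array([*(np.sin(t)*a/t),np.cos(t)]);return H[:3,:3]@r,H[:3,3]
def edge(s,i,l,r,w=0.1):
    # tool-frame coords (jaw, along fingers, z) of the two corners, assuming equal depth along fingers... 
    a,o=ray(s,i,l);b,_=ray(s,i,r)
    # same camera range assumed: find k so |k(a-b)|=w
    k=w/np.linalg.norm(a-b);return o+k*a,o+k*b
E
python3 - <<'E'
from h import *
for t,l,r in(("a5",(246,156),(541,156)),("a6",(245.5,156),(541.5,156)),("a7",(249.5,160),(537.5,160)),("a8",(257,170.5),(529,170.5))):
    s,im,dp,i=pickle.load(open(t+".pkl","rb"))["wrist"]
    A,B=edge(s,i,np.array(l)/1.4,np.array(r)/1.4);m=(A+B)/2
    d=dp[int(l[1]/1.4)+4,int((l[0]+r[0])/2.8)]
    a,o=ray(s,i,((l[0]+r[0])/2.8,l[1]/1.4+4));
    R=np.array(a);H=i["hand_eye"];c=H[:3,:3].T@a;P=o+a*d/c[2]
    print(t,"edge jaw %.4f down %.4f fwd %.4f"%(m[0],m[1],-m[2]),"depth pt",P.round(4))
E
```

```text
a5 edge jaw -0.0016 down 0.0080 fwd -0.0794 depth pt [-0.0016  0.0039  0.076 ]
a6 edge jaw -0.0016 down 0.0075 fwd -0.0794 depth pt [-0.0016  0.0053  0.076 ]
a7 edge jaw -0.0016 down 0.0118 fwd -0.0779 depth pt [-0.0016  0.0089  0.0745]
a8 edge jaw -0.0017 down 0.0210 fwd -0.0736 depth pt [-0.0017  0.0191  0.0703]
```

>>> apply_moves(deltas=[1, -0.1, 0.01, -0.1, 0, 1, -0.2, 0.01, -0.2, 0, 1, -0.2, 0.01, -0.3, 0])

```text
clock: 9.05
tcp_pos: [0.6026, -0.1684, 0.0701]
tool_rot: [[0.067, 0.011, -0.998], [0.998, -0.002, 0.067], [-0.002, -1.0, -0.011]]
contact_force: [-6.1, 2.9, 23.6]
grip_width: 0.0496
```

```bash
cat > tilt.py <<'E'
import sys
from h import *
def tilt(tag):
    s,im,dp,i=pickle.load(open(tag+".pkl","rb"))["wrist"]
    H=i["hand_eye"];pts=[]
    for v in range(112,195,3):
        for u in range(225,335,5):
            d=dp[v,u]
            if d<=0: continue
            a,o=ray(s,i,(u,v));c=H[:3,:3].T@a;pts.append(o+a*d/c[2])
    P=np.array(pts)
    # robust line: down(y) vs z
    x=-P[:,2];y=P[:,1];m=(y>-.01)&(y<.04)
    for _ in range(6):
        c=np.polyfit(x[m],y[m],1);r=y-np.polyval(c,x);m=np.abs(r)<max(.0015,2*np.median(np.abs(r[m])))
    print(tag,"n",m.sum(),"tilt deg",np.degrees(np.arctan(-c[0])),"upper face below TCP at tool axis %.4f"%c[1],"fwd range",x[m].min(),x[m].max(),"down range",y[m].min(),y[m].max())
tilt(sys.argv[1])
E
python3 look.py a9 wrist; python3 tilt.py a5;python3 tilt.py a8; python3 tilt.py a9
```

```text
9.05 [ 0.6026 -0.1684  0.0701] yaw -0.0673 F [-6.1  2.9 23.6] T [ 1.23  1.35 -0.16] 0.04957760300226165
a5 n 599 tilt deg -0.1877823579121951 upper face below TCP at tool axis 0.0047 fwd range -0.07794020701491565 -0.039396872202381646 down range 0.0029323371191782577 0.005947475291703086
a8 n 533 tilt deg 12.709078941218541 upper face below TCP at tool axis 0.0037 fwd range -0.0730141955657504 -0.0373134778659848 down range 0.011329051342323149 0.02121759992649322
a9 n 533 tilt deg 12.832592130714417 upper face below TCP at tool axis 0.0034 fwd range -0.07306830812427652 -0.03733180767384879 down range 0.011115559441068928 0.021369987394856405
```

>>> apply_moves(deltas=[1, 0, 0, 0.4, 0, 1, 0, 0, 0.8, 0, 1, 0, 0, 1.1, 0, 1, 0, 0, 1.1, 0])

```text
clock: 9.5
tcp_pos: [0.5983, -0.168, 0.0741]
tool_rot: [[0.069, -0.0, -0.998], [0.998, -0.0, 0.069], [-0.0, -1.0, 0.0]]
contact_force: [0.5, -0.1, -3.1]
grip_width: 0.0495
```

```bash
python3 look.py a10 wrist side; python3 tilt.py a10
```

```text
9.5 [ 0.5983 -0.168   0.0741] yaw -0.0693 F [ 0.5 -0.1 -3.1] T [ 0.01 -0.02 -0.02] 0.04945855397994486
a10 n 540 tilt deg 12.524889203393625 upper face below TCP at tool axis 0.0037 fwd range -0.07309988418003414 -0.03731591920331756 down range 0.011037714199932797 0.020673520373693466
```

View pics/a10_wrist.png

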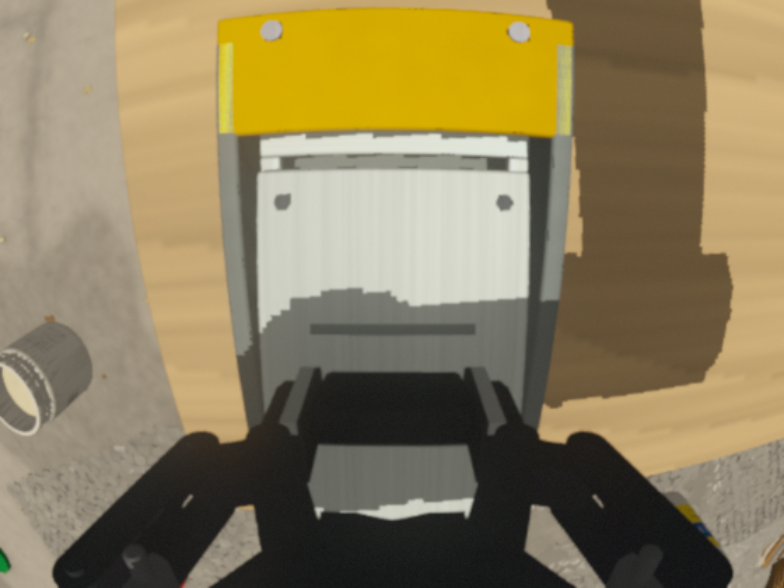

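>>> apply_moves(deltas=[1, -0.5, 0.06, 0, 0, 1, -1, 0.1, 0, 0, 1, -1.5, 0.14, 0, 0, 1, -2, 0.18, 0, 0, 1, -2.5, 0.21, 0, 0, 1, -2.5, 0.21, 0, 0])

```text
clock: 10.2
tcp_pos: [0.5724, -0.1658, 0.0744]
tool_rot: [[0.069, -0.001, -0.998], [0.998, 0.0, 0.069], [0.0, -1.0, 0.001]]
contact_force: [1.5, -0.1, -3.5]
grip_width: 0.0496
```

```bash
python3 look.py a11 wrist side; python3 tilt.py a11
```

```text
10.2 [ 0.5724 -0.1658  0.0744] yaw -0.0693 F [ 1.5 -0.1 -3.5] T [0.06 0.02 0.04] 0.04957662333066915
a11 n 334 tilt deg -14.933815924304888 upper face below TCP at tool axis 0.0236 fwd range -0.07796804044856044 -0.03720890317311177 down range 0.0028387333737578124 0.01407117043663983
```

View pics/a11_wrist.png

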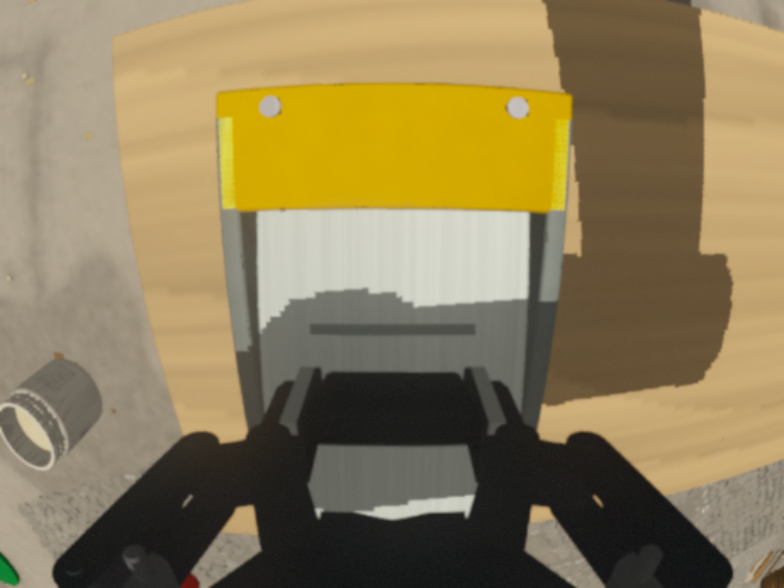

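The low end is now under the yellow lip, whose edge sits at v≈210, and nothing is touching.

```bash
python3 - <<'E'
from h import *
s,im,dp,i=pickle.load(open("a11.pkl","rb"))["wrist"]
R=np.array(s["tool_rot"]);p=np.array(s["tcp_pos"])
for n,uv in(("lip mid",(395,208.5)),("lipL",(240,210)),("lipR",(550,211)),("outL",(218,94)),("outR",(572,96)),("oL2",(222,215)),("oR2",(568,215))):
    w=wplane(s,i,np.array(uv)/1.4,.069);q=R.T@(w-p);print(n,w.round(4),"jaw %.4f fwd %.4f"%(q[0],-q[2]))
E
```

```text
lip mid [ 0.512  -0.1627  0.069 ] jaw -0.0011 fwd -0.0605
lipL [ 0.5078 -0.2152  0.069 ] jaw -0.0538 fwd -0.0610
lipR [ 0.5153 -0.1098  0.069 ] jaw 0.0519 fwd -0.0609
outL [ 0.4671 -0.2189  0.069 ] jaw -0.0603 fwd -0.1014
outR [ 0.4757 -0.1006  0.069 ] jaw 0.0583 fwd -0.1010
oL2 [ 0.5088 -0.2221  0.069 ] jaw -0.0606 fwd -0.0596
oR2 [ 0.5169 -0.103   0.069 ] jaw 0.0588 fwd -0.0598
```

>>> apply_moves(deltas=[1, -0.5, 0.08, 0, 0, 1, -1, 0.12, 0, 0, 1, -1.4, 0.15, 0, 0, 1, -1.7, 0.17, 0, 0, 1, -1.7, 0.17, 0, 0])

```text
clock: 10.8
tcp_pos: [0.5559, -0.1641, 0.0744]
tool_rot: [[0.069, -0.0, -0.998], [0.998, 0.0, 0.069], [0.0, -1.0, 0.0]]
contact_force: [-0.6, -0.1, -2.1]
grip_width: 0.0495
```

```bash
python3 look.py a12 wrist scene side
```

```text
10.8 [ 0.5559 -0.1641  0.0744] yaw -0.0693 F [-0.6 -0.1 -2.1] T [ 0.03 -0.01  0.06] 0.04954317981718697
```

View pics/a12_wrist.png

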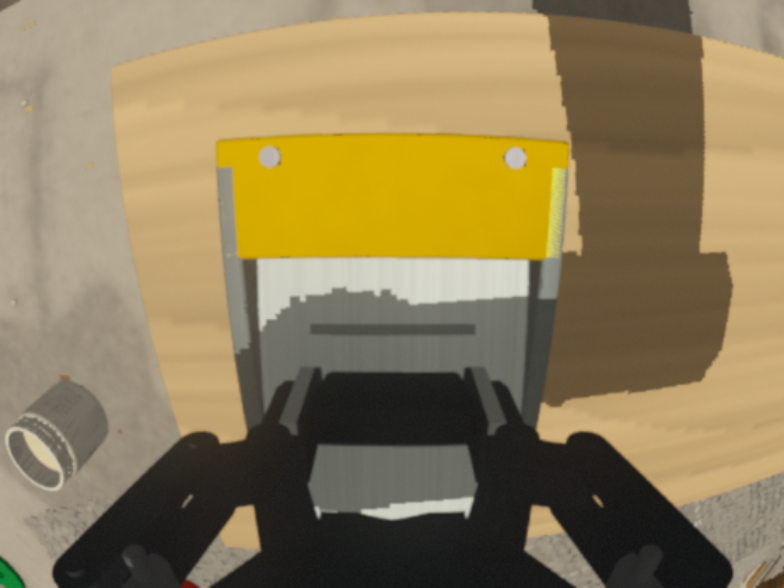

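View pics/a12_side.png

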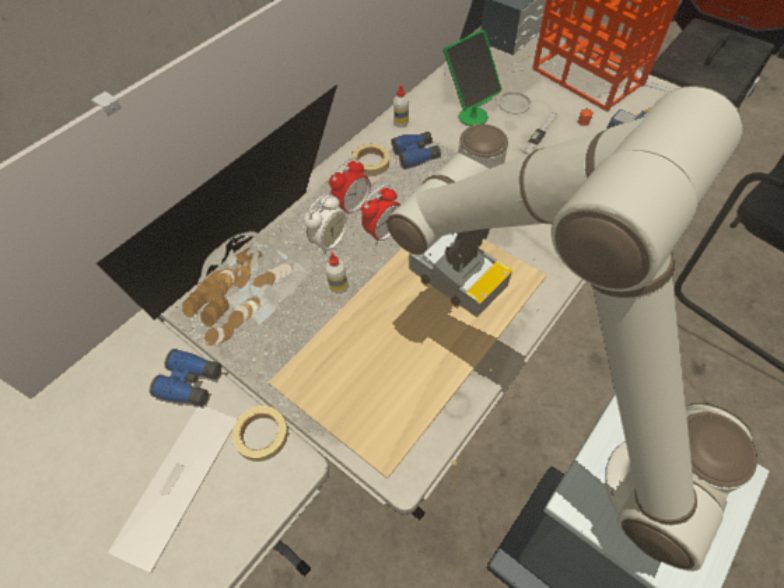

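The wrist view shows the lip edge at v≈257, with the plate sides at 257 and 529 and a gap on both. In the side view the high end has not yet dropped past the grey lip, around (430,245).

```bash
python3 - <<'E'
from h import *
s,im,dp,i=pickle.load(open("a12.pkl","rb"))["wrist"]
R=np.array(s["tool_rot"]);p=np.array(s["tcp_pos"])
for n,uv in(("lip mid",(395,256.5)),("lipL",(240,257)),("lipR",(548,258)),("outL",(217,142)),("outR",(569,144)),("oL2",(223,255)),("oR2",(562,255))):
    w=wplane(s,i,np.array(uv)/1.4,.069);q=R.T@(w-p);print(n,w.round(4),"jaw %.4f fwd %.4f"%(q[0],-q[2]))
im=pickle.load(open("a12.pkl","rb"))["side"][1];cv2.imwrite("pics/a12c.png",crop(im,280,150,100,80,8))
E
```

```text
lip mid [ 0.5117 -0.1621  0.069 ] jaw -0.0010 fwd -0.0442
lipL [ 0.5076 -0.216   0.069 ] jaw -0.0551 fwd -0.0445
lipR [ 0.5153 -0.1086  0.069 ] jaw 0.0526 fwd -0.0443
outL [ 0.467  -0.2191  0.069 ] jaw -0.0610 fwd -0.0849
outR [ 0.4757 -0.1008  0.069 ] jaw 0.0576 fwd -0.0843
oL2 [ 0.5063 -0.2224  0.069 ] jaw -0.0615 fwd -0.0454
oR2 [ 0.5145 -0.1033  0.069 ] jaw 0.0578 fwd -0.0455
```

View pics/a12c.png

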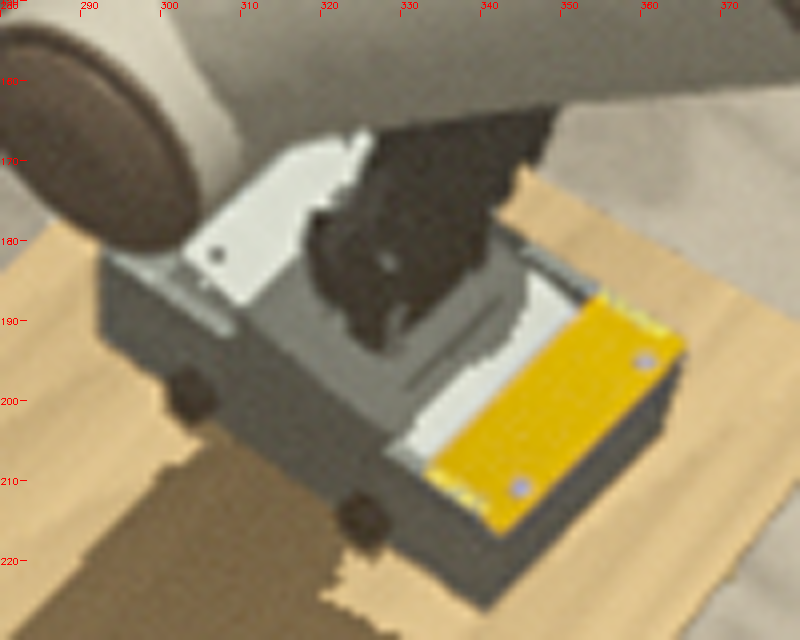

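>>> apply_moves(deltas=[1, -0.1, 0.01, -0.2, 0, 1, -0.1, 0.01, -0.4, 0, 1, -0.05, 0, -0.6, 0, 1, 0, 0, -0.8, 0])

```text
clock: 11.35
tcp_pos: [0.5571, -0.1642, 0.0669]
tool_rot: [[0.069, 0.001, -0.998], [0.998, -0.0, 0.069], [-0.0, -1.0, -0.001]]
contact_force: [0.8, 0.5, 1.5]
grip_width: 0.0495
```

>>> apply_moves(deltas=[1, 0.07, 0, -0.2, 0, 1, 0.14, -0.01, -0.4, 0, 1, 0.21, -0.01, -0.6, 0])

```text
clock: 11.65
tcp_pos: [0.5603, -0.1644, 0.0611]
tool_rot: [[0.069, 0.004, -0.998], [0.998, -0.001, 0.069], [-0.0, -1.0, -0.004]]
contact_force: [3.7, 0.7, 3.7]
grip_width: 0.0497
```

```bash
python3 look.py a13 wrist side; python3 - <<'E'
from h import *
im=pickle.load(open("a13.pkl","rb"))["side"][1];cv2.imwrite("pics/a13c.png",crop(im,280,150,100,80,8))
E
```

```text
11.65 [ 0.5603 -0.1644  0.0611] yaw -0.0686 F [3.7 0.7 3.7] T [ 0.16 -0.51 -0.04] 0.04970786138303058
```

View pics/a13c.png

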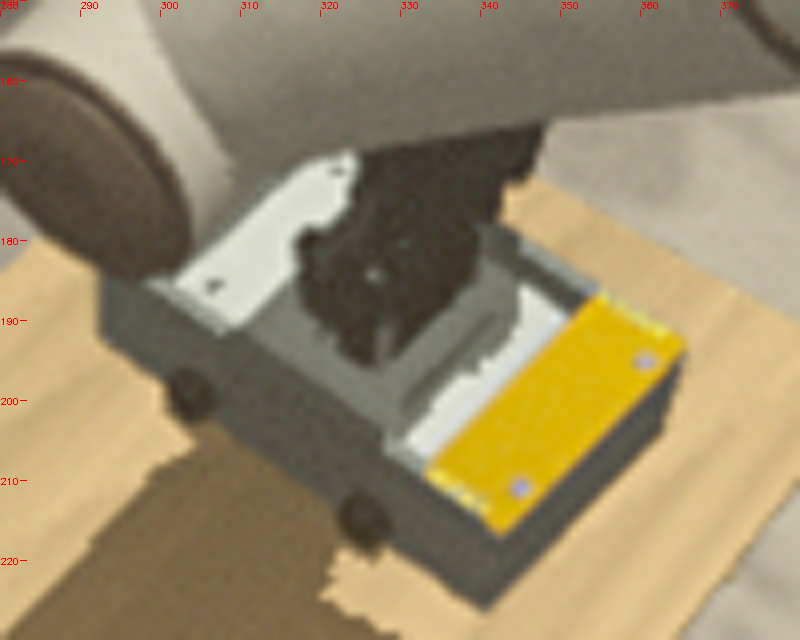

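View pics/a13_wrist.png

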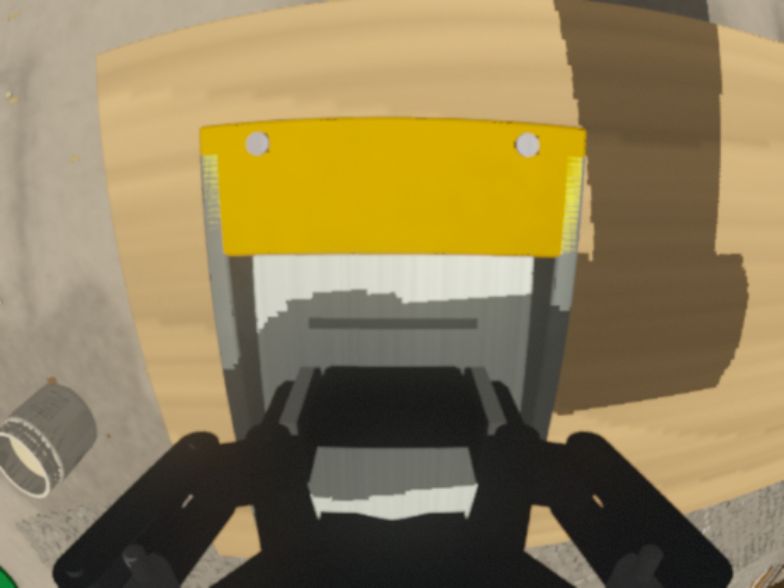

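>>> apply_moves(deltas=[1, 0.15, -0.01, -0.2, 0, 1, 0.25, -0.02, -0.35, 0, 1, 0.35, -0.02, -0.5, 0, 1, 0.4, -0.03, -0.6, 0])

```text
clock: 12.15
tcp_pos: [0.5631, -0.1646, 0.0543]
tool_rot: [[0.069, 0.001, -0.998], [0.998, -0.0, 0.069], [-0.0, -1.0, -0.001]]
contact_force: [4.9, 0.4, 3.1]
grip_width: 0.0495
```

```bash
python3 look.py a14 wrist side scene; python3 - <<'E'
from h import *
im=pickle.load(open("a14.pkl","rb"))["side"][1];cv2.imwrite("pics/a14c.png",crop(im,280,150,100,80,8))
E
```

```text
12.15 [ 0.5631 -0.1646  0.0543] yaw -0.0691 F [4.9 0.4 3.1] T [ 0.1  -0.78 -0.04] 0.049473420262351096
```

View pics/a14c.png

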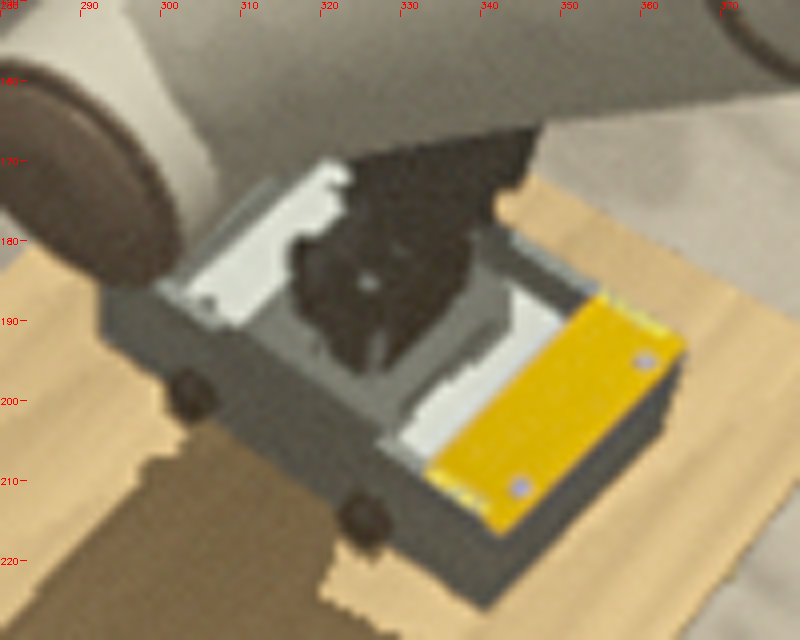

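View pics/a14_wrist.png

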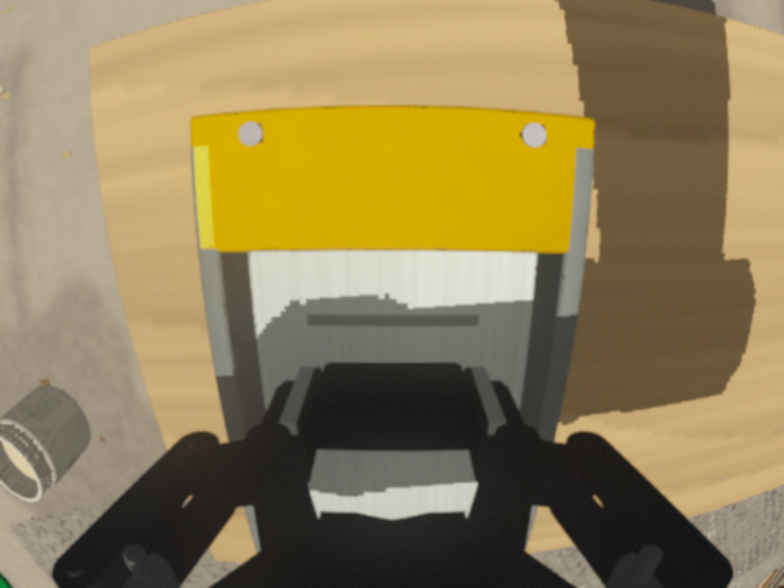

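>>> apply_moves(deltas=[1, 0.2, -0.01, -0.1, 0, 1, 0.3, -0.02, -0.15, 0, 1, 0.3, -0.02, -0.15, 0])

```text
clock: 12.6
tcp_pos: [0.5631, -0.1646, 0.0526]
tool_rot: [[0.07, -0.005, -0.998], [0.998, 0.001, 0.07], [0.0, -1.0, 0.005]]
contact_force: [-2.0, 2.1, 5.4]
grip_width: 0.0496
```

```bash
python3 look.py a15 wrist; python3 - <<'E'
from h import *
s,im,dp,i=pickle.load(open("a15.pkl","rb"))["wrist"]
H=i["hand_eye"]
P=[]
for v in range(184,232,2):
  for u in range(200,360,6):
    d=dp[v,u];a,o=ray(s,i,(u,v));c=H[:3,:3].T@a;p=o+a*d/c[2]
    if abs(p[0])<.045 : P.append(p)
P=np.array(P);x=-P[:,2];y=P[:,1];m=(y>0)&(y<.012)
for _ in range(5):
    A=np.c_[x,P[:,0],np.ones(len(x))];c=np.linalg.lstsq(A[m],y[m],rcond=None)[0];r=y-A@c;m=abs(r)<.0015
print(m.sum(),"slope deg",np.degrees(c[:2]),"face below tcp",c[2],x[m].min(),x[m].max())
E
```

```text
12.6 [ 0.5631 -0.1646  0.0526] yaw -0.0698 F [-2.   2.1  5.4] T [0.4  0.75 0.02] 0.04960719267211715
624 slope deg [-1.17893057  0.04642767] face below tcp 0.002165508955150214 -0.04476480289454817 -0.021097898546080567
```

View pics/a15_wrist.png

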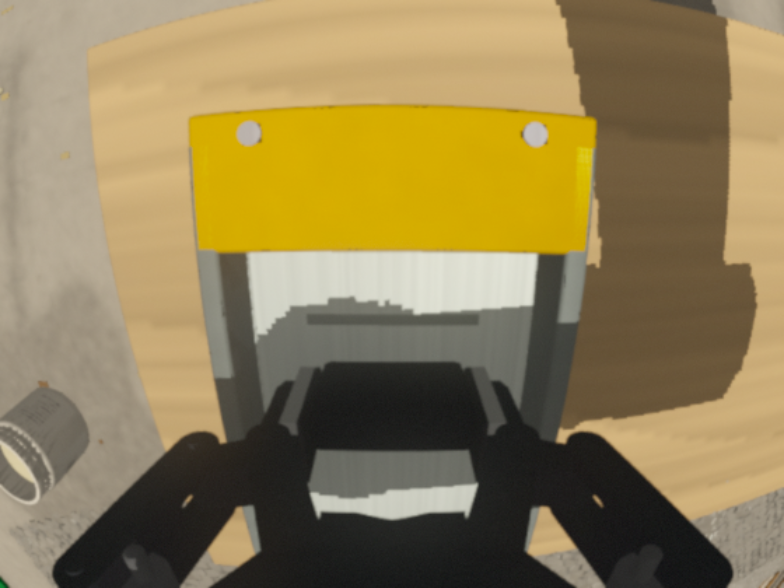

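>>> apply_moves(deltas=[1, -0.2, 0.01, 0.05, 0, 0.3, -0.2, 0.01, 0.1, 0, 0.3, -0.2, 0.01, 0.2, 0, 0.3, -0.2, 0.01, 0.2, 0, 0.3, -0.2, 0.01, 0.2, 0])

```text
clock: 13.15
tcp_pos: [0.563, -0.1647, 0.0544]
tool_rot: [[0.069, -0.001, -0.998], [0.998, 0.0, 0.069], [0.0, -1.0, 0.001]]
contact_force: [-0.6, -0.0, -0.3]
grip_width: 0.0598
```

```bash
python3 look.py a16 wrist side; cat > slope.py <<'E'
import sys
from h import *
s,im,dp,i=pickle.load(open(sys.argv[1]+".pkl","rb"))["wrist"]
H=i["hand_eye"]
P=[]
for v in range(184,232,2):
  for u in range(200,360,6):
    d=dp[v,u];a,o=ray(s,i,(u,v));c=H[:3,:3].T@a;p=np.array(s["tool_rot"])@(o+a*d/c[2])+s["tcp_pos"];P.append(p)
P=np.array(P);m=abs(P[:,2]-.049)<.006
for _ in range(5):
    A=np.c_[P[:,0]-.565,P[:,1]+.1664,np.ones(len(P))];c=np.linalg.lstsq(A[m],P[m,2],rcond=None)[0];r=P[:,2]-A@c;m=abs(r)<.0015
print(m.sum(),"world slope deg",np.degrees(c[:2]),"face z at centre",c[2])
E
python3 slope.py a14;python3 slope.py a15; python3 slope.py a16
```

```text
13.15 [ 0.563  -0.1647  0.0544] yaw -0.0695 F [-0.6 -0.  -0.3] T [ 0.04 -0.1   0.  ] 0.05984224459667368
634 world slope deg [ 1.80240045 -0.0752977 ] face z at centre 0.05197553257689549
624 world slope deg [ 0.86173349 -0.09708168] face z at centre 0.05044349013873305
634 world slope deg [ 0.92514071 -0.05163514] face z at centre 0.05048328404103261
```

View pics/a16_wrist.png

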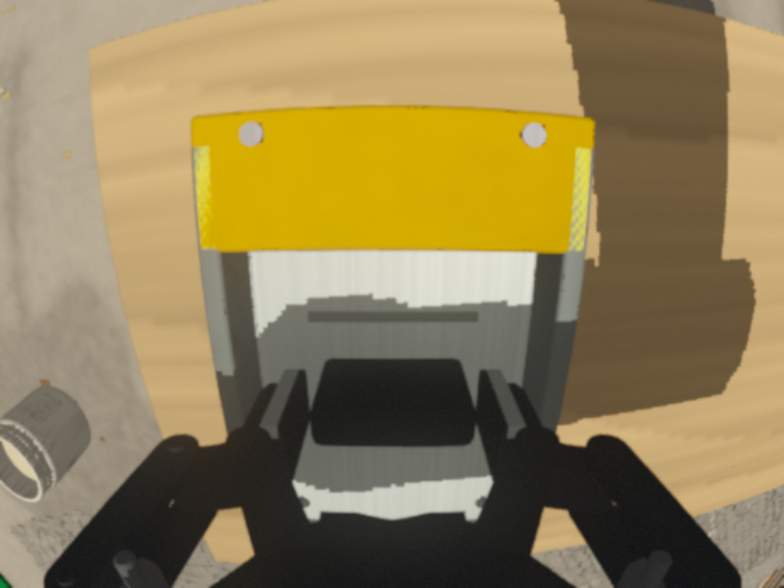

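```bash
sed 's/abs(P\[:,2\]-.049)<.006/abs(P[:,2]-(s["tcp_pos"][2]-.005))<.006/' slope.py > slope2.py; for t in a5 a6 a14 a16; do python3 slope2.py $t; done; python3 - <<'E'
from h import *
im=pickle.load(open("a16.pkl","rb"))["side"][1];cv2.imwrite("pics/a16c.png",crop(im,280,150,100,80,8))
E
```

```text
628 world slope deg [ 0.52489516 -0.10865359] face z at centre 0.11287951450102011
640 world slope deg [1.12799945 0.00663929] face z at centre 0.07530683853991396
634 world slope deg [ 1.80240045 -0.0752977 ] face z at centre 0.05197553257689549
634 world slope deg [ 0.92514071 -0.05163514] face z at centre 0.05048328404103261
```

View pics/a16c.png

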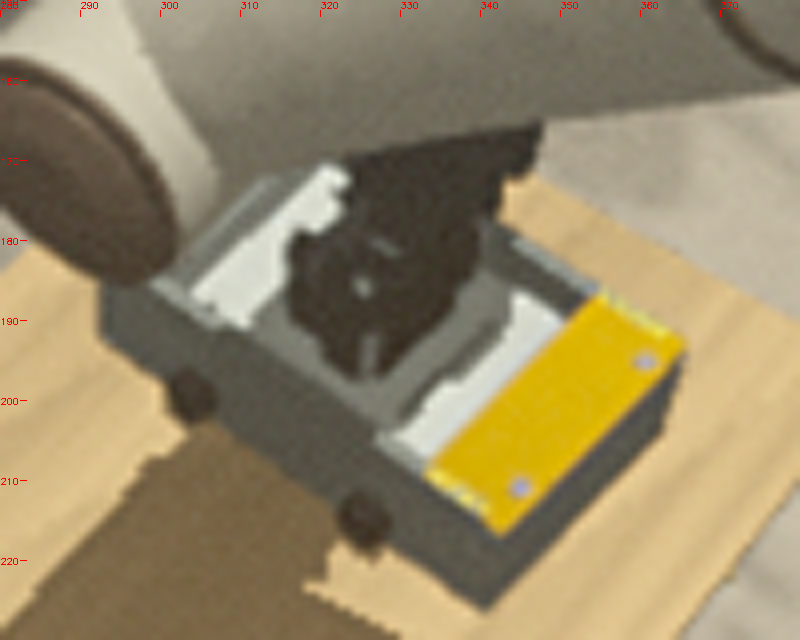

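>>> apply_moves(deltas=[1, 0, 0, 0, 0, 1, 0, 0, 0, 0, 1, 0, 0, 0, 0, 1, 0, 0, 0, 0], grip_force=50)

```text
clock: 13.65
tcp_pos: [0.5636, -0.1646, 0.0549]
tool_rot: [[0.069, 0.0, -0.998], [0.998, 0.0, 0.069], [0.0, -1.0, -0.0]]
contact_force: [0.1, 1.1, 1.8]
grip_width: 0.0492
```

>>> apply_moves(deltas=[1, 0.15, -0.01, 0, 0, 1, 0.3, -0.02, 0, 0, 1, 0.4, -0.03, 0, 0])

```text
clock: 13.95
tcp_pos: [0.5653, -0.1649, 0.0549]
tool_rot: [[0.07, -0.005, -0.998], [0.998, 0.0, 0.07], [0.0, -1.0, 0.005]]
contact_force: [-6.0, 1.4, 6.4]
grip_width: 0.049
```

>>> apply_moves(deltas=[1, 0, 0, 0.05, 0, 1, 0.1, -0.01, 0.08, 0])

```text
clock: 14.15
tcp_pos: [0.5682, -0.165, 0.055]
tool_rot: [[0.07, -0.001, -0.998], [0.998, 0.0, 0.07], [0.0, -1.0, 0.001]]
contact_force: [0.6, 1.0, -2.9]
grip_width: 0.049
```

>>> apply_moves(deltas=[1, 0.1, -0.01, -0.02, 0, 1, 0.2, -0.01, -0.03, 0, 1, 0.3, -0.02, -0.03, 0])

```text
clock: 14.45
tcp_pos: [0.5717, -0.1652, 0.0549]
tool_rot: [[0.069, 0.0, -0.998], [0.998, 0.0, 0.069], [0.0, -1.0, -0.0]]
contact_force: [0.6, -0.2, -1.5]
grip_width: 0.049
```

>>> apply_moves(deltas=[1, 0.1, -0.01, 0, 0, 1, 0.2, -0.01, 0, 0])

```text
clock: 14.65
tcp_pos: [0.5737, -0.1653, 0.0551]
tool_rot: [[0.069, 0.0, -0.998], [0.998, 0.0, 0.069], [0.0, -1.0, -0.0]]
contact_force: [0.2, -0.2, -4.0]
grip_width: 0.0489
```

>>> apply_moves(deltas=[1, 0.1, -0.01, -0.02, 0, 1, 0.2, -0.01, -0.02, 0])

```text
clock: 14.85
tcp_pos: [0.5756, -0.1654, 0.055]
tool_rot: [[0.069, -0.0, -0.998], [0.998, 0.0, 0.069], [0.0, -1.0, 0.0]]
contact_force: [-0.0, 0.2, -2.9]
grip_width: 0.0492
```

>>> apply_moves(deltas=[1, 0.1, -0.01, 0, 0, 1, 0.2, -0.01, 0, 0])

```text
clock: 15.05
tcp_pos: [0.5776, -0.1655, 0.0551]
tool_rot: [[0.069, 0.0, -0.998], [0.998, -0.0, 0.069], [0.0, -1.0, -0.0]]
contact_force: [0.4, 0.2, -2.1]
grip_width: 0.0489
```

>>> apply_moves(deltas=[1, 0.1, -0.01, -0.03, 0, 1, 0.2, -0.01, -0.04, 0])

```text
clock: 15.25
tcp_pos: [0.5791, -0.1657, 0.0549]
tool_rot: [[0.069, -0.001, -0.998], [0.998, -0.0, 0.069], [-0.0, -1.0, 0.001]]
contact_force: [-2.0, 0.1, -0.4]
grip_width: 0.0494
```

>>> apply_moves(deltas=[1, 0.1, -0.01, 0, 0, 1, 0.2, -0.01, 0, 0])

```text
clock: 15.45
tcp_pos: [0.5813, -0.1658, 0.0549]
tool_rot: [[0.069, -0.001, -0.998], [0.998, -0.0, 0.069], [-0.0, -1.0, 0.001]]
contact_force: [-2.2, 0.6, 1.0]
grip_width: 0.0498
```

>>> apply_moves(deltas=[1, 0.1, -0.01, 0, 0, 1, 0.2, -0.01, 0, 0])

```text
clock: 15.65
tcp_pos: [0.5832, -0.1659, 0.0549]
tool_rot: [[0.069, -0.001, -0.998], [0.998, -0.0, 0.069], [-0.0, -1.0, 0.001]]
contact_force: [-2.9, -0.5, 0.9]
grip_width: 0.0492
```

>>> apply_moves(deltas=[1, 0.1, -0.01, 0, 0, 1, 0.1, -0.01, 0, 0])

```text
clock: 15.85
tcp_pos: [0.5844, -0.166, 0.0549]
tool_rot: [[0.069, -0.0, -0.998], [0.998, -0.0, 0.069], [-0.0, -1.0, 0.0]]
contact_force: [-3.3, -0.2, 2.8]
grip_width: 0.0491
```

>>> apply_moves(deltas=[1, 0.1, -0.01, 0, 0, 1, 0.1, -0.01, 0, 0])

```text
clock: 16.05
tcp_pos: [0.5844, -0.166, 0.0549]
tool_rot: [[0.069, -0.002, -0.998], [0.998, 0.0, 0.069], [-0.0, -1.0, 0.002]]
contact_force: [-5.6, 1.8, 4.5]
grip_width: 0.0492
```

>>> apply_moves(deltas=[1, 0.1, -0.01, 0, 0, 1, 0.1, -0.01, 0, 0])

```text
clock: 16.25
tcp_pos: [0.5844, -0.166, 0.0549]
tool_rot: [[0.069, -0.004, -0.998], [0.998, 0.0, 0.069], [0.0, -1.0, 0.004]]
contact_force: [-8.7, 0.9, 6.4]
grip_width: 0.0492
```

>>> apply_moves(deltas=[1, 0.02, 0, 0.05, 0, 1, 0.05, 0, 0.1, 0])

```text
clock: 16.45
tcp_pos: [0.5845, -0.1659, 0.0551]
tool_rot: [[0.07, -0.005, -0.998], [0.998, 0.001, 0.07], [0.0, -1.0, 0.005]]
contact_force: [-6.7, 1.0, 2.1]
grip_width: 0.0491
```

>>> apply_moves(deltas=[1, 0.1, -0.01, 0, 0, 1, 0.15, -0.01, 0, 0])

```text
clock: 16.65
tcp_pos: [0.5845, -0.1659, 0.055]
tool_rot: [[0.07, -0.009, -0.997], [0.998, 0.001, 0.07], [0.001, -1.0, 0.009]]
contact_force: [-11.8, 2.2, 6.8]
grip_width: 0.0495
```

>>> apply_moves(deltas=[1, 0.03, 0, 0.05, 0, 1, 0.04, 0, 0.05, 0, 1, 0.04, 0, 0.05, 0])

```text
clock: 16.95
tcp_pos: [0.5845, -0.1659, 0.0552]
tool_rot: [[0.07, -0.01, -0.997], [0.998, 0.001, 0.07], [0.001, -1.0, 0.01]]
contact_force: [-9.8, 1.5, 4.8]
grip_width: 0.0489
```

>>> apply_moves(deltas=[1, 0, 0, 0, 0, 1, 0, 0, 0, 0, 1, 0, 0, 0, 0])

```text
clock: 17.25
tcp_pos: [0.5845, -0.1659, 0.0552]
tool_rot: [[0.07, -0.01, -0.997], [0.998, 0.001, 0.07], [0.001, -1.0, 0.01]]
contact_force: [-11.8, 2.2, 5.1]
grip_width: 0.0495
```

>>> apply_moves(deltas=[1, 0, 0, 0, 0, 1, 0, 0, 0, 0])

```text
clock: 17.45
tcp_pos: [0.5845, -0.1659, 0.0552]
tool_rot: [[0.07, -0.009, -0.997], [0.998, 0.001, 0.07], [0.001, -1.0, 0.01]]
contact_force: [-10.6, 2.5, 4.3]
grip_width: 0.0493
```

>>> apply_moves(deltas=[1, 0.04, 0, 0, 0, 1, 0.05, 0, 0, 0, 1, 0.05, 0, 0, 0, 1, 0.05, 0, 0, 0, 1, 0.05, 0, 0, 0, 1, 0.05, 0, 0, 0])

```text
clock: 18.05
tcp_pos: [0.5845, -0.1659, 0.0552]
tool_rot: [[0.071, -0.011, -0.997], [0.998, 0.001, 0.071], [0.001, -1.0, 0.011]]
contact_force: [-11.4, 2.0, 5.8]
grip_width: 0.0491
```

>>> apply_moves(deltas=[1, -0.1, 0.01, 0, 0, 1, -0.2, 0.02, 0, 0, 1, -0.25, 0.02, 0, 0, 1, -0.28, 0.02, 0, 0])

```text
clock: 18.45
tcp_pos: [0.5845, -0.1659, 0.0551]
tool_rot: [[0.07, -0.004, -0.998], [0.998, 0.001, 0.07], [0.0, -1.0, 0.004]]
contact_force: [-5.0, 0.8, -0.3]
grip_width: 0.0492
```

>>> apply_moves(deltas=[1, -0.08, 0, -0.03, 0, 1, -0.08, 0, -0.03, 0, 0.3, -0.08, 0, -0.03, 0, 0.3, -0.08, 0, -0.03, 0, 0.3, -0.08, 0, -0.03, 0, 0.3, -0.08, 0, 0, 0])

```text
clock: 19.05
tcp_pos: [0.5868, -0.166, 0.0567]
tool_rot: [[0.069, 0.002, -0.998], [0.998, -0.0, 0.069], [-0.0, -1.0, -0.002]]
contact_force: [0.4, 0.7, 0.5]
grip_width: 0.0597
```

```bash
python3 look.py a17 wrist; python3 slope.py a17
```

```text
19.05 [ 0.5868 -0.166   0.0567] yaw -0.0688 F [0.4 0.7 0.5] T [-0.02 -0.02  0.03] 0.05970807323971153
633 world slope deg [ 0.51462429 -0.03154099] face z at centre 0.050059158199642025
```

View pics/a17_wrist.png

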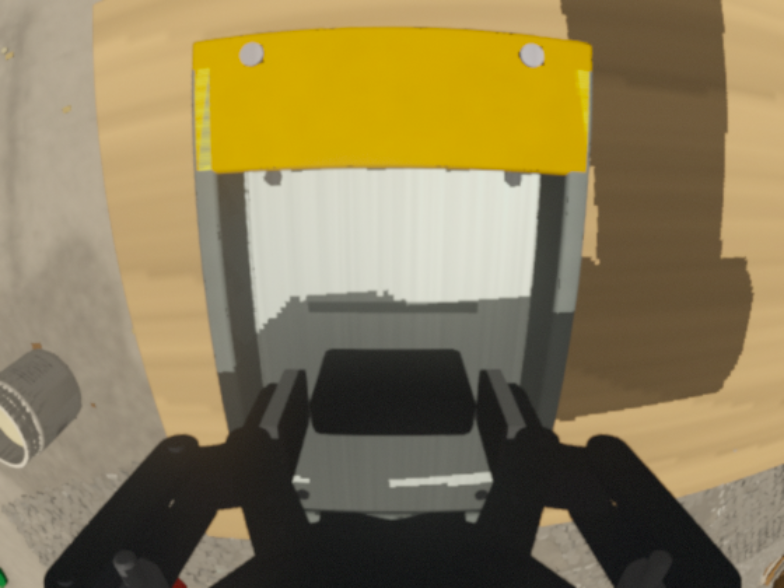

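>>> apply_moves(deltas=[0.3, 0, 0, 1, 0, 0.3, 0, 0, 2.5, 0, 0.3, 0, 0, 5, 0, 0.3, -1, 0, 8, 0, 0.3, -3, 0, 12, 0, 0.3, -6, 0, 15, 0, 0.3, -6, 0, 15, 0])

```text
clock: 19.8
tcp_pos: [0.5259, -0.1666, 0.2126]
tool_rot: [[0.069, 0.01, -0.998], [0.998, -0.001, 0.069], [-0.001, -1.0, -0.01]]
contact_force: [0.7, 0.0, 0.6]
grip_width: 0.0595
```

```bash
python3 look.py a18 wrist side scene; python3 - <<'E'
from h import *
d=pickle.load(open("a18.pkl","rb"))
cv2.imwrite("pics/a18c.png",np.hstack([crop(d["side"][1],280,145,100,85,4),crop(d["scene"][1],290,175,90,85,4)]))
E
```

```text
19.8 [ 0.5259 -0.1666  0.2126] yaw -0.069 F [0.7 0.  0.6] T [-0.02 -0.07 -0.02] 0.059493220759616085
```

View pics/a18_wrist.png

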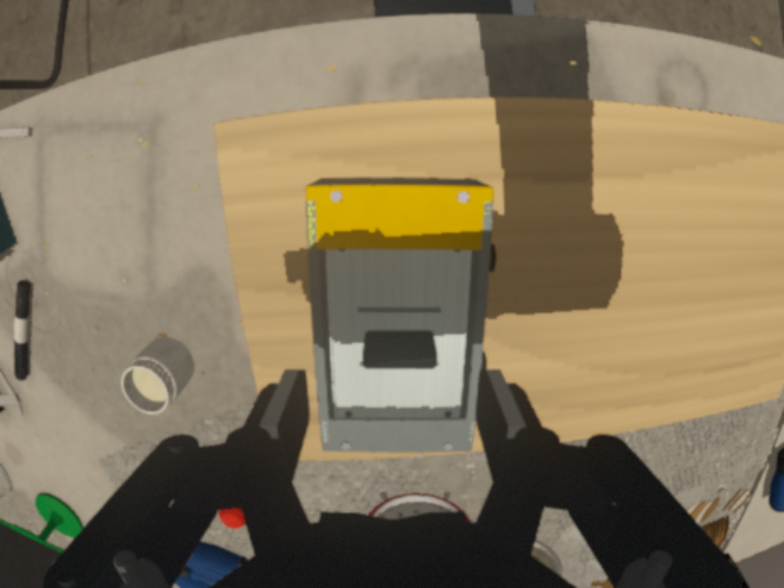

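View pics/a18_side.png

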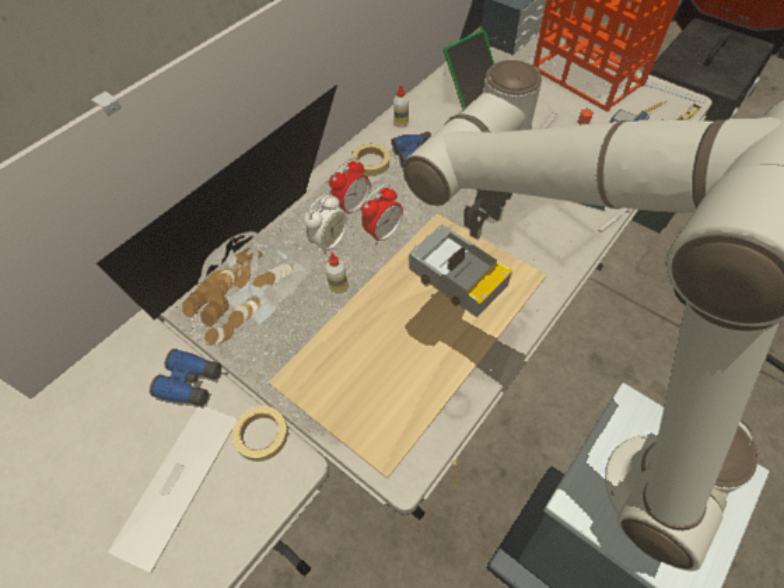

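```bash
python3 - <<'E'
from h import *
s,im,dp,i=pickle.load(open("a18.pkl","rb"))["wrist"]
cv2.imwrite("pics/a18d.png",crop(im,215,120,145,210,4)[:,:])
cv2.imwrite("pics/a18e.png",crop(im,215,160,145,30,5));cv2.imwrite("pics/a18f.png",crop(im,215,270,145,60,5))
E
```

```text
(no output)
```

View pics/a18f.png

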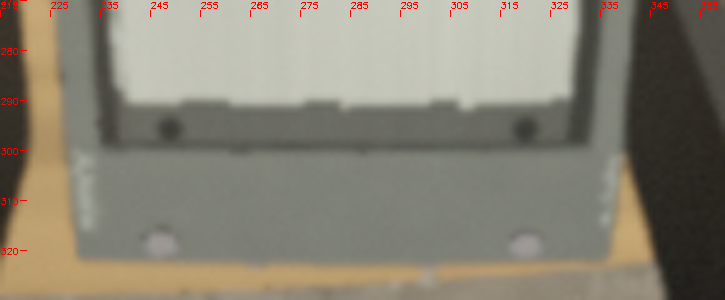

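View pics/a18e.png

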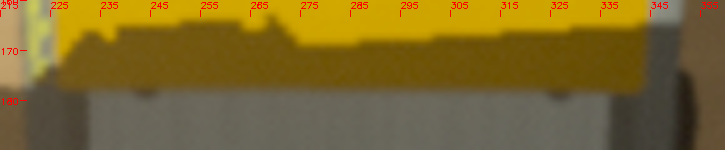

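View pics/a18c.png

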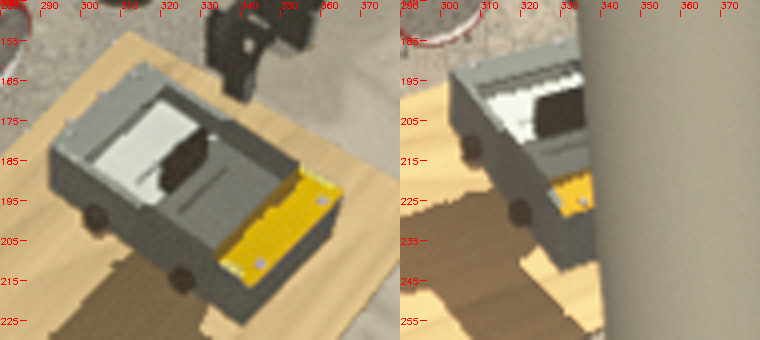

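```bash
python3 - <<'E'
from h import *
s,im,dp,i=pickle.load(open("a18.pkl","rb"))["wrist"]
R=np.array(s["tool_rot"]);p=np.array(s["tcp_pos"])
for n,uv,z in(("far hL",(248.5,295.5),.049),("far hR",(320,295.5),.049),("near hL",(244,177.8),.049),("near hR",(327,177.8),.049),("ylip",(280,177.3),.069),("glip",(285,299.5),.069),("gout L",(230.5,322),.069),("gout R",(337,321.6),.069)):
    w=wplane(s,i,uv,z);q=np.array([.069,.9976,0])@w,np.array([.9976,-.069,0])@w;print(n,"lat %.4f along %.4f"%q)
d0=pickle.load(open("w2.pkl","rb"))
s,im,dp,i=d0
for n,uv in(("h",(337.5,172)),("h",(461,172)),("H",(344,360)),("H",(453,360))): print(wplane(s,i,np.array(uv)/1.4,.014))
E
```

```text
far hL lat -0.1675 along 0.6620
far hR lat -0.0866 along 0.6622
near hL lat -0.1669 along 0.5268
near hR lat -0.0863 along 0.5267
ylip lat -0.1320 along 0.5217
glip lat -0.1266 along 0.6532
gout L lat -0.1872 along 0.6855
gout R lat -0.0680 along 0.6852
[0.50112116 0.09794831 0.014     ]
[0.50159068 0.17887899 0.014     ]
[0.63650988 0.0970392  0.014     ]
[0.63728103 0.17749086 0.014     ]
```

```bash
python3 -c "
from plant import env
print(env.hand_in()); print(env.observe()['clock'])"
```

```text
the job is handed in; nothing more can be done
None
the job is handed in; nothing more can be done
```

The cover is in the hatch, flat under both lips and against the hidden stop. I handed the job in at about 20 s, with the gripper open and clear of everything.

- **How it went in:** I gripped the pull block and tipped the cover about 12° by pressing its far end on the grey lip. I fed the low end under the yellow lip and lowered the other end past the grey lip. I then released it to settle flat, gripped it again and slid it under the grey lip until it stopped.
- **Push on the stop:** Motion stopped dead at tool x = 0.5845 m. I held about 10–12 N at the wrist for just over a second. That is longer than the half second asked. Ledge friction takes an unknown share, so the stop itself felt roughly 8–12 N.
- **Loads on the box:** The highest reading was 23.6 N, about 26 N on the box once the cover's weight is allowed for. It came at the end of the tipping, and I backed off at once.
- **Final check:** The last pictures show the cover flat, under both lips, with its far end at about x = +91 to +92 mm in the box's frame. That is inside the stop's 76.5–92.5 mm range, but the stop is hidden, so the contact rests on the force reading alone. I never went near the jar, tape or glue bottle, but I did not measure them again.
- **Disagreements:** The cameras disagreed by about 5 mm in x, so I aligned the cover to the box using the wrist view. The depth picture gave a slope of 0.5–0.9° for the seated cover. It read 0.5–1.1° when the cover was known to be flat, so I took it as camera bias.

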